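# Count out two ointment tubes with the counting tray

### The job

Count out two of the three ointment tubes on the counting station's deck: sweep two of them along the deck into the steel trough without picking them up, shut the blue lid over them, then lift the third off the deck and put it back in the cardboard stock box, letting go of it only when it is down in the box. Then, with the lid kept shut, lift the trough by its blue bar so that the two counted tubes slide out into the green catch box, and lower the trough to level again. Leave everything else where it is.

Things in the scene. Friction and masses are not known exactly. Their poses are not given: they have to be found in the camera images.
- station: Counting station, fixed: white deck on a 200 x 350 mm base. Origin on the table; x is the direction in which the trough pours (roughly away from the robot), y points from the trough along the deck. The trough lies at y -32 to -110 mm, the deck from there to y +232 mm. The green catch box under the spout belongs to it: inside x 120 to 312, y -132 to -10 mm, floor 4 mm above the table, walls 50 mm high (60 at the far end, 20 under the spout).
- deck_mid (a point): Point on the deck's top (108 mm above the table), at x 0, y +100 mm of the station, same axes. The deck is free between two blue side rails (x -89 to +89 mm, rails 14 mm high above it), from y -30 (open edge to the trough) to +224 mm (blue end rail). Tubes lie on it crosswise, their length about along x.
- trough (a joint): Tilt of the steel trough (rad): 0 level (it rests there by its weight, 0.35 kg), grows as the end with the bar is lifted, stop at 0.6; stays up only while held. It runs along the station's x beside the deck; inside 218 mm long, 70 wide, 52 deep, rim level with the deck's top. Closed at the near end, open at the far end (spout); polished: tubes slide out above about 0.25 rad.
- trough_hinge (a point): On the trough's tilt axis (the axis runs along the station's y), at the level of the trough's floor, 34 mm before the spout's lip; 55 mm above the table.
- trough_in (a point): Point on the trough's inner floor, on its centre line, 85 mm from the tilt axis towards the bar; turns with the trough. At tilt 0 its axes are the station's.
- trough_bar (a point): Middle of the blue round bar by which the trough is lifted: 12 mm thick, 68 mm long along the station's y, at the closed end of the trough, 50 mm clear of the end wall (centre to wall), 105 mm above the table at tilt 0; it lies 234 mm from the tilt axis horizontally and 50 mm above it. Free space under it.
- lid (a joint): Opening of the blue trough lid (rad): 0 shut (lying on the trough), 1.57 upright, up to 2.2 leaning away from the deck. It stays where it is near upright (friction) and falls shut by itself when below about 1.
- lid_edge (a point): Middle of the lid's free edge. The lid is 170 mm long along the station's x, 82 mm from hinge to free edge, 5 mm thick, 80 g; it turns over from the far side of the trough towards the deck.
- lid_hinge (a point): Middle of the lid's hinge line, which runs along the station's x on the rim of the trough farthest from the deck, 110 mm above the table at tilt 0. Outward of it (station -y) is free space.
- stock_in (a point): Centre of the inner floor of the brown cardboard stock box, open on top, fixed; inside 188 mm along its x, 142 mm along its y, rim 45 mm above the table, floor 4 mm above it.
- stock_tube_mid (a point): Centre, half-way up, of the ointment tube that lies in the stock box from the start, along the box's x near its +y wall; same size and axes as the tubes on the deck.
- tube_a_mid (a point): Centre, half-way up (12 mm), of one of the three alike ointment tubes lying on the deck, crosswise: blue cap, white body, 136 mm long (own y), 30 to 55 g, rigid; round cap end (+y) 21 mm wide and 24 high, tapering to the flat end (-y) 36 mm wide and 5 high. Two lie near the trough's edge, the third farther up the deck with a gap of about 40 to 75 mm before it; which is which varies.
- tube_b_mid (a point): Centre, half-way up (12 mm), of one of the three alike ointment tubes lying on the deck, crosswise: blue cap, white body, 136 mm long (own y), 30 to 55 g, rigid; round cap end (+y) 21 mm wide and 24 high, tapering to the flat end (-y) 36 mm wide and 5 high. Two lie near the trough's edge, the third farther up the deck with a gap of about 40 to 75 mm before it; which is which varies.
- tube_c_mid (a point): Centre, half-way up (12 mm), of one of the three alike ointment tubes lying on the deck, crosswise: blue cap, white body, 136 mm long (own y), 30 to 55 g, rigid; round cap end (+y) 21 mm wide and 24 high, tapering to the flat end (-y) 36 mm wide and 5 high. Two lie near the trough's edge, the third farther up the deck with a gap of about 40 to 75 mm before it; which is which varies.
- keys: Bystander, to be left alone: bunch of keys, 112x120x8 mm. Origin under its middle.
- marker: Bystander, to be left alone: grey marker with a red cap, 18x137x18 mm. Origin under its middle.
- oximeter: Bystander, to be left alone: blue and white finger oximeter, 33x58x30 mm. Origin under its middle.
- stamp: Bystander, to be left alone: brown hand stamp, 28x54x74 mm. Origin under its middle.
- plaster: Bystander, to be left alone: white roll of plaster, 45x46x30 mm. Origin under its middle.

How it is judged:
On the way, in this order (a step that is already met when the one before it is completed fails the run):
1. exactly two tubes lie in the trough, the third on the deck, the lid still open (value of joint lid above 1 rad and value of joint trough below 0.05 rad and ((x of tube_b_mid in the frame of trough_in between -0.062 and 0.062 m and y of tube_b_mid in the frame of trough_in between -0.036 and 0.036 m and z of tube_b_mid in the frame of trough_in between 0 and 0.052 m and x of tube_c_mid in the frame of trough_in between -0.062 and 0.062 m and y of tube_c_mid in the frame of trough_in between -0.036 and 0.036 m and z of tube_c_mid in the frame of trough_in between 0 and 0.052 m and x of tube_a_mid in the frame of deck_mid between -0.09 and 0.09 m and y of tube_a_mid in the frame of deck_mid between -0.12 and 0.12 m and z of tube_a_mid in the frame of deck_mid between 0 and 0.04 m) or (x of tube_a_mid in the frame of trough_in between -0.062 and 0.062 m and y of tube_a_mid in the frame of trough_in between -0.036 and 0.036 m and z of tube_a_mid in the frame of trough_in between 0 and 0.052 m and x of tube_c_mid in the frame of trough_in between -0.062 and 0.062 m and y of tube_c_mid in the frame of trough_in between -0.036 and 0.036 m and z of tube_c_mid in the frame of trough_in between 0 and 0.052 m and x of tube_b_mid in the frame of deck_mid between -0.09 and 0.09 m and y of tube_b_mid in the frame of deck_mid between -0.12 and 0.12 m and z of tube_b_mid in the frame of deck_mid between 0 and 0.04 m) or (x of tube_a_mid in the frame of trough_in between -0.062 and 0.062 m and y of tube_a_mid in the frame of trough_in between -0.036 and 0.036 m and z of tube_a_mid in the frame of trough_in between 0 and 0.052 m and x of tube_b_mid in the frame of trough_in between -0.062 and 0.062 m and y of tube_b_mid in the frame of trough_in between -0.036 and 0.036 m and z of tube_b_mid in the frame of trough_in between 0 and 0.052 m and x of tube_c_mid in the frame of deck_mid between -0.09 and 0.09 m and y of tube_c_mid in the frame of deck_mid between -0.12 and 0.12 m and z of tube_c_mid in the frame of deck_mid between 0 and 0.04 m))), for 0.2 s.
2. the lid is shut over the two tubes, the third still on the deck (value of joint lid below 0.08 rad and value of joint trough below 0.05 rad and ((x of tube_b_mid in the frame of trough_in between -0.062 and 0.062 m and y of tube_b_mid in the frame of trough_in between -0.036 and 0.036 m and z of tube_b_mid in the frame of trough_in between 0 and 0.052 m and x of tube_c_mid in the frame of trough_in between -0.062 and 0.062 m and y of tube_c_mid in the frame of trough_in between -0.036 and 0.036 m and z of tube_c_mid in the frame of trough_in between 0 and 0.052 m and x of tube_a_mid in the frame of deck_mid between -0.09 and 0.09 m and y of tube_a_mid in the frame of deck_mid between -0.12 and 0.12 m and z of tube_a_mid in the frame of deck_mid between 0 and 0.04 m) or (x of tube_a_mid in the frame of trough_in between -0.062 and 0.062 m and y of tube_a_mid in the frame of trough_in between -0.036 and 0.036 m and z of tube_a_mid in the frame of trough_in between 0 and 0.052 m and x of tube_c_mid in the frame of trough_in between -0.062 and 0.062 m and y of tube_c_mid in the frame of trough_in between -0.036 and 0.036 m and z of tube_c_mid in the frame of trough_in between 0 and 0.052 m and x of tube_b_mid in the frame of deck_mid between -0.09 and 0.09 m and y of tube_b_mid in the frame of deck_mid between -0.12 and 0.12 m and z of tube_b_mid in the frame of deck_mid between 0 and 0.04 m) or (x of tube_a_mid in the frame of trough_in between -0.062 and 0.062 m and y of tube_a_mid in the frame of trough_in between -0.036 and 0.036 m and z of tube_a_mid in the frame of trough_in between 0 and 0.052 m and x of tube_b_mid in the frame of trough_in between -0.062 and 0.062 m and y of tube_b_mid in the frame of trough_in between -0.036 and 0.036 m and z of tube_b_mid in the frame of trough_in between 0 and 0.052 m and x of tube_c_mid in the frame of deck_mid between -0.09 and 0.09 m and y of tube_c_mid in the frame of deck_mid between -0.12 and 0.12 m and z of tube_c_mid in the frame of deck_mid between 0 and 0.04 m))), for 0.2 s.
3. the third tube is in the stock box, the two still under the shut lid in the level trough (value of joint lid below 0.08 rad and value of joint trough below 0.05 rad and ((x of tube_b_mid in the frame of trough_in between -0.062 and 0.062 m and y of tube_b_mid in the frame of trough_in between -0.036 and 0.036 m and z of tube_b_mid in the frame of trough_in between 0 and 0.052 m and x of tube_c_mid in the frame of trough_in between -0.062 and 0.062 m and y of tube_c_mid in the frame of trough_in between -0.036 and 0.036 m and z of tube_c_mid in the frame of trough_in between 0 and 0.052 m and x of tube_a_mid in the frame of stock_in between -0.095 and 0.095 m and y of tube_a_mid in the frame of stock_in between -0.07 and 0.07 m and z of tube_a_mid in the frame of stock_in between 0 and 0.055 m) or (x of tube_a_mid in the frame of trough_in between -0.062 and 0.062 m and y of tube_a_mid in the frame of trough_in between -0.036 and 0.036 m and z of tube_a_mid in the frame of trough_in between 0 and 0.052 m and x of tube_c_mid in the frame of trough_in between -0.062 and 0.062 m and y of tube_c_mid in the frame of trough_in between -0.036 and 0.036 m and z of tube_c_mid in the frame of trough_in between 0 and 0.052 m and x of tube_b_mid in the frame of stock_in between -0.095 and 0.095 m and y of tube_b_mid in the frame of stock_in between -0.07 and 0.07 m and z of tube_b_mid in the frame of stock_in between 0 and 0.055 m) or (x of tube_a_mid in the frame of trough_in between -0.062 and 0.062 m and y of tube_a_mid in the frame of trough_in between -0.036 and 0.036 m and z of tube_a_mid in the frame of trough_in between 0 and 0.052 m and x of tube_b_mid in the frame of trough_in between -0.062 and 0.062 m and y of tube_b_mid in the frame of trough_in between -0.036 and 0.036 m and z of tube_b_mid in the frame of trough_in between 0 and 0.052 m and x of tube_c_mid in the frame of stock_in between -0.095 and 0.095 m and y of tube_c_mid in the frame of stock_in between -0.07 and 0.07 m and z of tube_c_mid in the frame of stock_in between 0 and 0.055 m))), for 0.2 s.
4. the trough is tipped with its lid shut (value of joint lid below 0.15 rad and value of joint trough above 0.3 rad), for 0.1 s.
At the end, for the whole second after the job is handed in: Two of the three tubes lie in the green catch box (centres inside its walls, below 60 mm above its floor), the third and the stock tube lie in the stock box (centres inside its walls, below 55 mm above its floor), the lid is shut (below 0.08 rad) and the trough level (below 0.05 rad), all at rest (((x of tube_b_mid in the frame of station between 0.12 and 0.312 m and y of tube_b_mid in the frame of station between -0.132 and -0.01 m and z of each of tube_b_mid, tube_c_mid in the frame of station below 0.064 m and x of tube_c_mid in the frame of station between 0.12 and 0.312 m and y of tube_c_mid in the frame of station between -0.132 and -0.01 m and x of tube_a_mid in the frame of stock_in between -0.095 and 0.095 m and y of tube_a_mid in the frame of stock_in between -0.07 and 0.07 m and z of tube_a_mid in the frame of stock_in between 0 and 0.055 m) or (x of tube_a_mid in the frame of station between 0.12 and 0.312 m and y of tube_a_mid in the frame of station between -0.132 and -0.01 m and z of each of tube_a_mid, tube_c_mid in the frame of station below 0.064 m and x of tube_c_mid in the frame of station between 0.12 and 0.312 m and y of tube_c_mid in the frame of station between -0.132 and -0.01 m and x of tube_b_mid in the frame of stock_in between -0.095 and 0.095 m and y of tube_b_mid in the frame of stock_in between -0.07 and 0.07 m and z of tube_b_mid in the frame of stock_in between 0 and 0.055 m) or (x of tube_a_mid in the frame of station between 0.12 and 0.312 m and y of tube_a_mid in the frame of station between -0.132 and -0.01 m and z of each of tube_a_mid, tube_b_mid in the frame of station below 0.064 m and x of tube_b_mid in the frame of station between 0.12 and 0.312 m and y of tube_b_mid in the frame of station between -0.132 and -0.01 m and x of tube_c_mid in the frame of stock_in between -0.095 and 0.095 m and y of tube_c_mid in the frame of stock_in between -0.07 and 0.07 m and z of tube_c_mid in the frame of stock_in between 0 and 0.055 m)) and x of stock_tube_mid in the frame of stock_in between -0.095 and 0.095 m and y of stock_tube_mid in the frame of stock_in between -0.07 and 0.07 m and z of stock_tube_mid in the frame of stock_in between 0 and 0.055 m and value of joint lid below 0.08 rad and value of joint trough below 0.05 rad and linear speed of each of tube_a, tube_b, tube_c, stock_tube below 0.02 m/s); the robot touches nothing.
It fails at once if a tube is lifted while the lid is still open (its centre more than 40 mm above where it lies on the deck) (value of joint lid above 0.5 rad and height (world z) of any of tube_a_mid, tube_b_mid, tube_c_mid above 0.16 m).
It fails at once if a tube is let go high over the stock box (centre more than 90 mm above its floor) ((x of tube_a_mid in the frame of stock_in between -0.095 and 0.095 m and y of tube_a_mid in the frame of stock_in between -0.07 and 0.07 m and z of tube_a_mid in the frame of stock_in above 0.09 m and contact force between the fingers and tube_a below 0.01 N) or (x of tube_b_mid in the frame of stock_in between -0.095 and 0.095 m and y of tube_b_mid in the frame of stock_in between -0.07 and 0.07 m and z of tube_b_mid in the frame of stock_in above 0.09 m and contact force between the fingers and tube_b below 0.01 N) or (x of tube_c_mid in the frame of stock_in between -0.095 and 0.095 m and y of tube_c_mid in the frame of stock_in between -0.07 and 0.07 m and z of tube_c_mid in the frame of stock_in above 0.09 m and contact force between the fingers and tube_c below 0.01 N)).
It fails at once if a bystander is moved more than 40 mm (distance of any of keys, marker, oximeter, stamp, plaster from where it was at the start of the episode above 0.04 m).
It also fails if it takes over 72 s, if anything falls off the work surface, if the arm or the gripper's body presses on something with over 40 N, if the wrist force passes 120 N, or if a joint passes its speed limit or range.

### The arm

A 6-joint arm with a two-finger parallel gripper is mounted at the origin on a cart in front of the work surface, level with it; the furniture and walls round the work are solid. World frame = base frame: x ahead of the robot, y to its left, z up, the work surface at z = 0. Lengths are in m, angles in rad, forces in N, time in s.
With the tool pointing down it reaches from about 0.375 to 0.925 m from the base axis. Payload 5.7 kg.
Tool frame: the origin (TCP) lies midway between the tips of the shut fingers; the grasp point (between the pads) lies 19 mm behind it; z points along the fingers, y is the line along which they close (so a half turn about z gives the same grasp; the last joint's range is limited). The gripper opens to 85 mm and grips with 20 to 120 N. Pads are 22 mm wide; open, the fingers measure 114 mm over their backs; the gripper's body (76 mm by 85 mm) begins 54 mm behind the grasp point. The pads swing forward as they close: fully open they stand 13 mm farther back than shut.
Start: joints at [-1.413, 0.359, 1.51, -0, 1.272, -0.115], TCP at [0.162, -0.578, 0.205] pointing down, gripper open.
Joint ranges: [-2.97, 2.97], [-1.01, 2.36], [0.21, 2.38], [-0.96, 4.11], [0.2, 2.71], [-2.98, 2.98]. Speed limits (rad/s): [2.39, 2.39, 3.14, 3.14, 3.14, 3.14].

### API

Orientations are given as a unit quaternion [x, y, z, w].
In Python, from plant import env, vision gives the robot as it stands.
- The arm moves only by the tool step_arm, never from a script. Its argument "deltas" is a list of rows, each an object of numbers: "dx", "dy", "dz": the shift along the tool's x, y, z in units of 50 mm (1.0 is 50 mm); "ax", "ay", "az": the turn, a rotation vector about the tool's x, y, z in units of 6 degrees (1.0 is 6 degrees); "fingers": the opening, from -1 (shut) to 1 (fully open), so that 0 is half open. A call has 1 to 10 rows; each row shifts and turns the commanded pose from where the row before left it, along the tool's axes as they then stand; what a row does not reach is not made up. A row lasts 1/10 s, in which the tool goes at most 50 mm and 8.59 degrees, less where a joint would pass 70% of its speed; a pose out of reach is approached as far as the arm can. A call is refused whole if a number of a shift passes 1 or a number of a turn 1, either way. A call with a gripper value outside its range is refused whole. The fingers move at their own pace and stop on an object; "grip_force" is the grip in N (left out, the last holds). Time passes only in rows, so rows that do not move let the fingers close. It gives the time, the measured TCP pose, the force, the opening and the grip force at its end, in the units of the state.
- env.get_obs(): the state, without advancing time (a new reading comes with each control period).
- vision.capture(name): name is "scene" or "side" or "wrist"; returns (picture, depth): 420x560x3 uint8, blue, green, red; 420x560 float32, m along the optical axis (not along the pixel's ray), 0 where there is no reading.
- vision.get_calibration(name): a dict with "fx", "fy", "cx", "cy" (pixels), "rvec" (rotation vector, rad) and "tvec" (3), from world to camera coordinates, as OpenCV has them; the wrist camera has in their place "tool_from_camera" (4x4, takes a point from camera to tool coordinates, whose origin is the TCP and whose axes are the flange's). Camera axes: x right, y down, z forward; pixel columns grow to the right and rows downward; lengths in m; the calibration is good to about 2 mm. A picture is of the moment at which its call begins: read the wrist's pose just before it. get_calibration takes no time and is no camera call.
- env.job_done(): hands the job in; it is judged then, once.
The state is a dict: "time_s": time; "joints": joint angles; "qvel": joint speeds; "effort": joint torques, N m; "ee_pos": TCP position; "eef_rot": TCP orientation; "force": force on the tool from outside, world axes, zero at the start; "moment": the same for the moment, N m; "width": finger opening in m; "gripper_force": force on a finger pad.
Only numpy, scipy, OpenCV 4.12 (cv2) and the standard library are available. Lean on these libraries where they do the work, as an engineer would, in place of code of your own. Each camera call takes 0.05 s, during which the arm holds its last target. There are 200 camera calls.

## Working session

There is one attempt and no reset: what is moved stays moved. The work goes in short steps, Python scripts to look and compute and a tool call to move; the robot and the scene stay as the last step left them, time stands still between calls to the robot, and variables do not carry over. Pictures are saved under pics/ and viewed, at most 10 in all, crops included, and the job is handed in when it is done.

Besides the shell and the picture viewer there is one more tool, called after "Request:" as name(argument=value, ...), one argument or row to a line, values as JSON. step_arm: Moves the arm, as the interface text tells. Its arguments: {"type":"object","properties":{"deltas":{"type":"array","items":{"type":"object","properties":{"dx":{"type":"number"},"dy":{"type":"number"},"dz":{"type":"number"},"ax":{"type":"number"},"ay":{"type":"number"},"az":{"type":"number"},"fingers":{"type":"number"}}}},"grip_force":{"type":"number"}},"required":["deltas"]}

```bash
mkdir -p pics; ls
python3 - <<'E'
from plant import env, vision
import cv2,numpy as np
for n in ["scene","side"]:
    p,d=vision.capture(n); cv2.imwrite(f"pics/{n}0.png",p); np.savez(f"{n}0.npz",p=p,d=d)
    c=vision.get_calibration(n); print(n,c)
    R=cv2.Rodrigues(np.array(c['rvec'],float))[0]; print(-R.T@np.array(c['tvec']).ravel())
print(vision.get_calibration("wrist")); o=env.get_obs(); print(o)
E
```

```text
pics
scene {'fx': 507.6616485193924, 'fy': 507.6616485193924, 'cx': 281.4572658301218, 'cy': 208.2236810884579, 'rvec': array([ 2.44541464,  0.38324049, -0.1423927 ]), 'tvec': array([-0.5048053 , -0.02372228,  1.76337072])}
[ 0.83214204 -0.90363865  1.36229374]
side {'fx': 411.40212291707803, 'fy': 411.40212291707803, 'cx': 284.43370023773736, 'cy': 212.28000167405875, 'rvec': array([ 1.53726058, -1.52167171,  0.95359881]), 'tvec': array([0.00856319, 0.34724584, 0.73297714])}
[-0.50979772  0.00108652  0.63088318]
{'fx': 306.12791056645915, 'fy': 306.12791056645915, 'cx': 279.4809140071424, 'cy': 207.1074990503241, 'tool_from_camera': array([[-5.56628009e-04, -9.53052577e-01, -3.02804353e-01,
         7.81635492e-02],
       [ 9.99999830e-01, -5.82599836e-04, -4.55620732e-06,
         1.15573071e-03],
       [-1.72071461e-04, -3.02804304e-01,  9.53052739e-01,
        -1.69547109e-01],
       [ 0.00000000e+00,  0.00000000e+00,  0.00000000e+00,
         1.00000000e+00]])}
{'time_s': 0.1, 'joints': array([-1.41311257e+00,  3.59437821e-01,  1.51134264e+00, -7.63508945e-06,
        1.27248670e+00, -1.15125132e-01]), 'qvel': array([-9.75532291e-05,  4.24153997e-04, -1.56910103e-03, -1.68664452e-04,
        4.03127098e-04, -1.10299338e-03]), 'effort': array([-5.59895252e-04, -5.28652525e+01, -2.79349315e+01, -2.64087030e-04,
        5.06870580e-03,  1.33669187e-05]), 'ee_pos': array([ 0.16153311, -0.5771594 ,  0.20382777]), 'eef_rot': array([ 9.90710829e-01,  1.35982911e-01, -2.14620866e-05, -8.36989952e-04]), 'force': array([-0.48188106,  0.12541398, -0.25408398]), 'moment': array([ 0.04510589,  0.02962679, -0.00041091]), 'gripper_force': 0.0, 'width': 0.08516715242762225}
```

View pics/scene0.png

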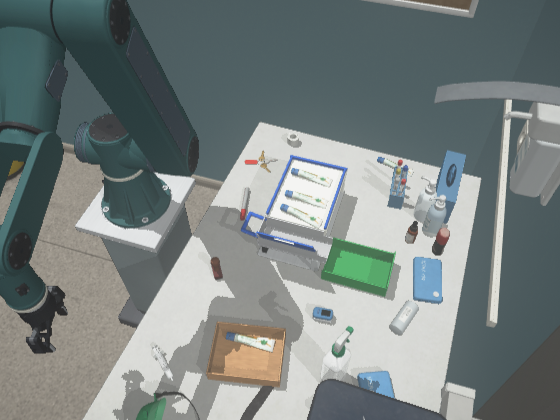

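View pics/side0.png

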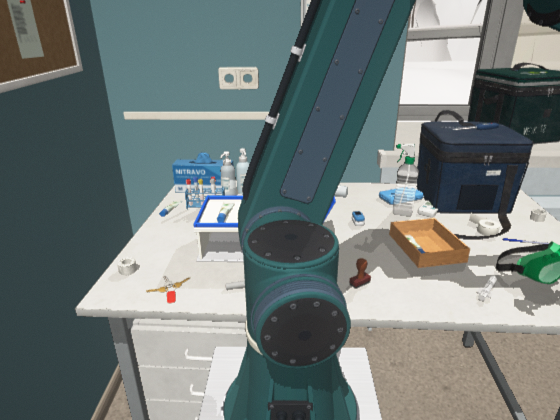

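The scene view shows the deck (about 270–347, 155–230) with three tubes: the far one at (310,177), the near pair at (305,198) and (300,215). The lid stands upright along (250,225)–(315,245). The green box is at (358,265), the stock box at (247,352), the stamp at (216,268) and the oximeter at (323,313). In the side view the arm hides most of the station.

```bash
cat > h.py <<'E'
import numpy as np, cv2
from scipy.spatial.transform import Rotation as Rn
from plant import env, vision
def cloud(d,c,T=None):
    v,u=np.mgrid[:d.shape[0],:d.shape[1]]
    P=np.stack([(u-c['cx'])/c['fx']*d,(v-c['cy'])/c['fy']*d,d],-1)
    if T is None:
        R=cv2.Rodrigues(np.array(c['rvec'],float))[0]; t=np.array(c['tvec']).ravel()
        return (P-t)@R
    return P@T[:3,:3].T+T[:3,3]
def toolT():
    o=env.get_obs(); T=np.eye(4); T[:3,:3]=Rn.from_quat(o['eef_rot']).as_matrix(); T[:3,3]=o['ee_pos']; return T
def masks(p):
    h=cv2.cvtColor(p,cv2.COLOR_BGR2HSV); H,S,V=[h[...,i].astype(int) for i in range(3)]
    return dict(blue=(H>105)&(H<130)&(S>110)&(V>50),green=(H>45)&(H<80)&(S>120),brown=(H>5)&(H<22)&(S>80)&(V>60),white=(S<60)&(V>130))
def rect(P):
    (c,s,a)=cv2.minAreaRect((P[:,:2]*1000).astype(np.float32)); return np.round(c,1),np.round(s,1),round(a,2)
E
python3 - <<'E'
from h import *
f=np.load("scene0.npz"); p,d=f['p'],f['d']; c=vision.get_calibration("scene"); W=cloud(d,c); m=masks(p)
Z=W[...,2]; roi=np.zeros(d.shape,bool); roi[145:300,235:410]=1
for n,z0,z1 in [("blue",.114,.128),("green",.035,.07)]:
    M=m[n]&roi&(Z>z0)&(Z<z1); M=M.astype(np.uint8)
    k,l,s,_=cv2.connectedComponentsWithStats(M)
    for i in range(1,k):
        if s[i,4]>25: print(n,s[i],rect(W[l==i]),W[l==i][:,2].mean())
b=np.zeros(d.shape,bool); b[310:395,200:295]=1
P=W[m['brown']&b&(Z>.036)&(Z<.055)]; print("stock",rect(P),np.percentile(P[:,2],[5,95]))
# blue tall (lid) and lower (bar)
M=m['blue']&roi&(Z>.13); print("lid",rect(W[M]),np.percentile(W[M],[2,98],axis=0))
# bar
bb=np.zeros(d.shape,bool); bb[210:245,238:262]=1
M=m['blue']&bb; print("bar",np.percentile(W[M],[5,50,95],axis=0).round(3))
# tube caps on deck
dk=np.zeros(d.shape,bool); dk[160:232,280:342]=1
M=(m['blue']&dk&(Z>.11)&(Z<.14)).astype(np.uint8)
k,l,s,ce=cv2.connectedComponentsWithStats(M)
for i in range(1,k):
    if s[i,4]>8: print("cap?",ce[i],s[i,4],W[l==i].mean(0).round(3))
M=dk&(Z>.1135)&(Z<.14)
k,l,s,ce=cv2.connectedComponentsWithStats(M.astype(np.uint8))
for i in range(1,k):
    if s[i,4]>30: print("obj",ce[i],s[i],rect(W[l==i]),W[l==i][:,2].max())
M=roi&m['white']&(Z>.10)&(Z<.111); print("deck z",np.median(Z[M]),rect(W[M]))
M=b&m['blue']|b&m['white']; M&=Z<.05
print("stocktube",rect(W[M]),W[m['blue']&b].mean(0))
for n,(u,v) in dict(stamp=(216,268),oxi=(323,313),keys=(265,160),red=(251,162),mark=(245,203),pl=(293,138)).items(): print(n,W[v-3:v+4,u-3:u+4].reshape(-1,3)[W[v-3:v+4,u-3:u+4].reshape(-1,3)[:,2].argmax()].round(3))
q=cv2.resize(p[145:300,235:405],None,fx=4.5,fy=3.8*4.5/4.5,interpolation=cv2.INTER_CUBIC); cv2.imwrite("pics/s1.png",q)
E
```

```text
blue [266 155  81  74 368] (array([576.2, 134.2]), array([195.8, 263.8]), 0.12) 0.12238472125990833
stock (array([ 563.5, -407.6]), array([195.2, 154.1]), 11.08) [0.03710093 0.04933839]
lid (array([ 640.4, -354.5]), array([ 223.7, 1141.6]), 8.16) [[ 0.49706404 -0.1700323   0.13075718]
 [ 0.67977238  0.18723444  0.25998634]]
bar [[ 0.426 -0.117  0.102]
 [ 0.438 -0.052  0.11 ]
 [ 0.499 -0.004  0.182]]
cap? [284.71153846 171.55769231] 52 [0.484 0.183 0.123]
cap? [324.5        163.71794872] 78 [0.6   0.257 0.122]
cap? [332.74107143 203.26785714] 112 [0.669 0.101 0.123]
obj [284.87179487 172.24358974] [280 160  12  27  78] (array([485. , 181.1]), array([ 12.1, 122.7]), 0.34) 0.12931038738123052
obj [322.51162791 163.94573643] [302 160  40  10 129] (array([590.1, 255.2]), array([134.9,  17.1]), 0.64) 0.12988007687998776
obj [310.63917526 176.27147766] [290 168  42  19 291] (array([570.1, 195.6]), array([ 42.9, 138.2]), 84.94) 0.13805028767451885
obj [332.72258065 204.01935484] [324 176  18  54 155] (array([667.5, 110.3]), array([224.2,  15.1]), 89.98) 0.1285843098430925
obj [305.18269231 197.83333333] [285 189  42  18 312] (array([579.7, 101.4]), array([ 41.2, 136.7]), 89.23) 0.13899033966800034
obj [300.31595092 214.46319018] [280 203  43  25 326] (array([584.7,  29.8]), array([ 36.5, 134.3]), 78.95) 0.1369971827045553
deck z 0.10807450705937109 (array([648. , 117.9]), array([437.7, 358. ]), 81.76)
stocktube (array([ 548.7, -389.6]), array([277.7, 251.9]), 17.43) [ 0.49121474 -0.37378704  0.02796947]
stamp [ 0.388 -0.194  0.07 ]
oxi [ 0.729 -0.226  0.036]
keys [0.369 0.316 0.014]
red [0.318 0.293 0.011]
mark [0.369 0.086 0.023]
pl [0.44  0.422 0.034]
```

View pics/s1.png

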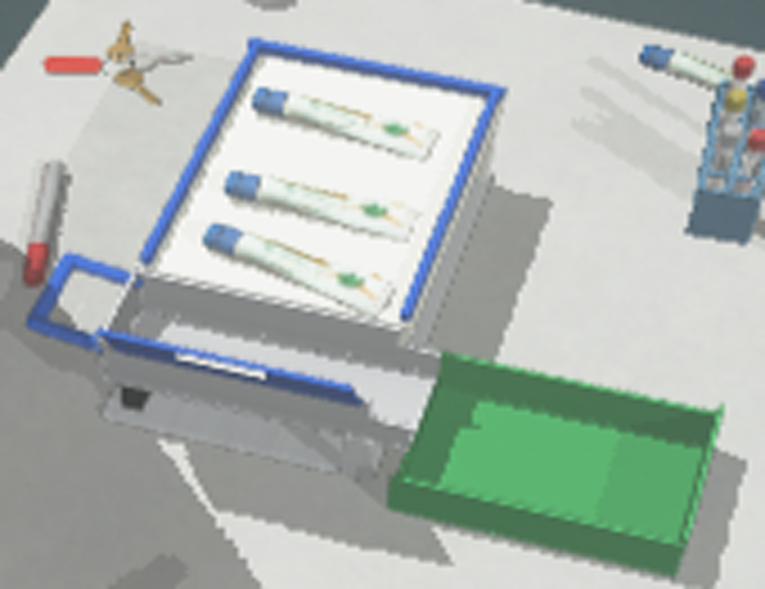

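The crop shows the lid upright, the trough open and empty, three tubes on the deck, and the bar frame at the left end. The station is almost aligned with the world, offset about (0.576, 0.034). I'll raise the tool and turn it so the finger line lies along world x.

Request:
step_arm(
  deltas=[
    {"dz":-0.2,"az":-1,"fingers":1},
    {"dz":-0.2,"az":-1,"fingers":1},
    {"dz":-0.2,"az":-1,"fingers":1},
    {"dz":-0.2,"az":-1,"fingers":1},
    {"dz":-0.2,"az":-1,"fingers":1},
    {"dz":-0.2,"az":-1,"fingers":1},
    {"dz":-0.2,"az":-1,"fingers":1},
    {"dz":-0.2,"az":-1,"fingers":1},
    {"dz":-0.2,"az":-1,"fingers":1},
    {"dz":-0.2,"az":-1,"fingers":1},
  ],
)

```text
schema error: expected keys dx, dy, dz, ax, ay, az, fingers
```

Request:
step_arm(
  deltas=[
    {"az":-1},
    {"az":-1},
    {"az":-0.4},
    {"dx":0.4,"dy":0.2},
    {"dx":0.8,"dy":0.45},
    {"dx":0.8,"dy":0.45},
    {"dx":0.8,"dy":0.45},
    {"dx":0.8,"dy":0.45},
    {"dx":0.8,"dy":0.45},
    {"dx":0.8,"dy":0.45},
  ],
)

```text
schema error: expected keys dx, dy, dz, ax, ay, az, fingers
```

All seven keys are required in each row.

Request:
step_arm(
  deltas=[
    {"dx":0,"dy":0,"dz":-0.2,"ax":0,"ay":0,"az":-1,"fingers":1},
    {"dx":0,"dy":0,"dz":-0.2,"ax":0,"ay":0,"az":-1,"fingers":1},
    {"dx":0,"dy":0,"dz":-0.2,"ax":0,"ay":0,"az":-1,"fingers":1},
    {"dx":0,"dy":0,"dz":-0.2,"ax":0,"ay":0,"az":-1,"fingers":1},
    {"dx":0,"dy":0,"dz":-0.2,"ax":0,"ay":0,"az":-1,"fingers":1},
    {"dx":0,"dy":0,"dz":-0.2,"ax":0,"ay":0,"az":-1,"fingers":1},
    {"dx":0,"dy":0,"dz":-0.2,"ax":0,"ay":0,"az":-1,"fingers":1},
    {"dx":0,"dy":0,"dz":-0.2,"ax":0,"ay":0,"az":-1,"fingers":1},
    {"dx":0,"dy":0,"dz":-0.2,"ax":0,"ay":0,"az":-1,"fingers":1},
    {"dx":0,"dy":0,"dz":-0.2,"ax":0,"ay":0,"az":-1,"fingers":1},
  ],
)

```text
time_s: 1.1
ee_pos: [0.1616, -0.5774, 0.3044]
eef_rot: [0.789, 0.615, 0.0, -0.001]
force: [-0.7, 0.5, 0.1]
width: 0.0854
gripper_force: 0.0
```

Request:
step_arm(
  deltas=[
    {"dx":0,"dy":0,"dz":0,"ax":0,"ay":0,"az":-1,"fingers":1},
    {"dx":0,"dy":0,"dz":0,"ax":0,"ay":0,"az":-1,"fingers":1},
    {"dx":0,"dy":0,"dz":0,"ax":0,"ay":0,"az":-0.4,"fingers":1},
    {"dx":0.4,"dy":0.2,"dz":0,"ax":0,"ay":0,"az":0,"fingers":1},
    {"dx":0.7,"dy":0.4,"dz":0,"ax":0,"ay":0,"az":0,"fingers":1},
    {"dx":0.7,"dy":0.4,"dz":0,"ax":0,"ay":0,"az":0,"fingers":1},
    {"dx":0.7,"dy":0.4,"dz":0,"ax":0,"ay":0,"az":0,"fingers":1},
    {"dx":0.7,"dy":0.4,"dz":0,"ax":0,"ay":0,"az":0,"fingers":1},
    {"dx":0.7,"dy":0.4,"dz":0,"ax":0,"ay":0,"az":0,"fingers":1},
    {"dx":0.7,"dy":0.4,"dz":0,"ax":0,"ay":0,"az":0,"fingers":1},
  ],
)

```text
time_s: 2.1
ee_pos: [0.2919, -0.346, 0.3043]
eef_rot: [0.707, 0.707, 0.0, -0.0]
force: [0.5, -0.9, 0.0]
width: 0.0854
gripper_force: 0.0
```

Request:
step_arm(
  deltas=[
    {"dx":0.7,"dy":0.4,"dz":0,"ax":0,"ay":0,"az":0,"fingers":1},
    {"dx":0.7,"dy":0.4,"dz":0,"ax":0,"ay":0,"az":0,"fingers":1},
    {"dx":0.7,"dy":0.4,"dz":0,"ax":0,"ay":0,"az":0,"fingers":1},
    {"dx":0.7,"dy":0.4,"dz":0,"ax":0,"ay":0,"az":0,"fingers":1},
    {"dx":0.7,"dy":0.4,"dz":0,"ax":0,"ay":0,"az":0,"fingers":1},
    {"dx":0.7,"dy":0.4,"dz":0,"ax":0,"ay":0,"az":0,"fingers":1},
    {"dx":0.7,"dy":0.4,"dz":0,"ax":0,"ay":0,"az":0,"fingers":1},
    {"dx":0.7,"dy":0.4,"dz":0,"ax":0,"ay":0,"az":0,"fingers":1},
    {"dx":0.7,"dy":0.4,"dz":0,"ax":0,"ay":0,"az":0,"fingers":1},
    {"dx":0.7,"dy":0.4,"dz":0,"ax":0,"ay":0,"az":0,"fingers":1},
  ],
)

```text
time_s: 3.1
ee_pos: [0.4916, 0.0041, 0.3044]
eef_rot: [0.707, 0.707, -0.0, -0.0]
force: [0.9, -1.5, -1.7]
width: 0.0854
gripper_force: 0.0
```

Request:
step_arm(
  deltas=[
    {"dx":0.7,"dy":0.4,"dz":0,"ax":0,"ay":0,"az":0,"fingers":1},
    {"dx":0.7,"dy":0.4,"dz":0,"ax":0,"ay":0,"az":0,"fingers":1},
    {"dx":0.7,"dy":0.4,"dz":0,"ax":0,"ay":0,"az":0,"fingers":1},
    {"dx":0.7,"dy":0.4,"dz":0,"ax":0,"ay":0,"az":0,"fingers":1},
    {"dx":0,"dy":0,"dz":0,"ax":0,"ay":0,"az":0,"fingers":1},
  ],
)

```text
time_s: 3.6
ee_pos: [0.5729, 0.1464, 0.3037]
eef_rot: [0.706, 0.709, 0.001, -0.001]
force: [0.2, -0.3, -0.7]
width: 0.0854
gripper_force: 0.0
```

Run:
```python
from h import *
T=toolT(); c=vision.get_calibration("wrist"); p,d=vision.capture("wrist"); W=cloud(d,c,T@c['tool_from_camera']); Z=W[...,2]
np.savez("w0.npz",p=p,W=W); cv2.imwrite("pics/w0.png",p); m=masks(p)
print(T[:3,3])
M=m['blue']&(Z>.117)&(Z<.127); print("rails",rect(W[M]),np.percentile(W[M],[1,99],axis=0).round(3))
M=(Z>.1135)&(Z<.136)
k,l,s,ce=cv2.connectedComponentsWithStats(M.astype(np.uint8))
for i in range(1,k):
    if s[i,4]>300: print(ce[i].round(),s[i],rect(W[l==i]))
```

```text
[0.57288791 0.14643848 0.30367749]
rails (array([575.2,  83.5]), array([354.2, 198.3]), 89.68) [[ 0.48  -0.092  0.117]
 [ 0.672  0.26   0.127]]
[282. 147.] [ 189   72  187  217 4857] (array([576. , 131.2]), array([260.7, 198.5]), 89.95)
[279. 141.] [ 216  128  121   31 2832] (array([571.1, 187.2]), array([ 34.2, 135.1]), 89.66)
[285. 219.] [ 229  204  110   28 2257] (array([580.1,  93.9]), array([133.8,  35.5]), 2.27)
[287. 269.] [ 234  255  106   31 1978] (array([583.6,  24. ]), array([ 36. , 134.2]), 83.28)
[281. 345.] [ 220  333  124   24 2468] (array([577.6, -87.8]), array([ 19.8, 169.7]), 89.24)
```

View pics/w0.png

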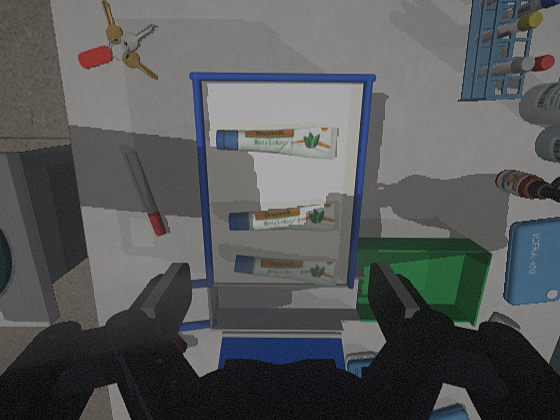

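The wrist view shows the tubes at rows 141, 219 and 269 (y = 0.187, 0.094, 0.024), with the rails centred at x 0.576 and the lid leaning outward at y −0.088. The gap centre is y 0.141, so I descend there.

Request:
step_arm(
  deltas=[
    {"dx":-0.1,"dy":0,"dz":0.6,"ax":0,"ay":0,"az":0,"fingers":1},
    {"dx":0,"dy":0,"dz":0.8,"ax":0,"ay":0,"az":0,"fingers":1},
    {"dx":0,"dy":0,"dz":0.8,"ax":0,"ay":0,"az":0,"fingers":1},
    {"dx":0,"dy":0,"dz":0.8,"ax":0,"ay":0,"az":0,"fingers":1},
    {"dx":0,"dy":0,"dz":0.6,"ax":0,"ay":0,"az":0,"fingers":1},
    {"dx":0,"dy":0,"dz":0.3,"ax":0,"ay":0,"az":0,"fingers":1},
    {"dx":0,"dy":0,"dz":0.1,"ax":0,"ay":0,"az":0,"fingers":1},
    {"dx":0,"dy":0,"dz":0.0,"ax":0,"ay":0,"az":0,"fingers":1},
  ],
)

```text
time_s: 4.45
ee_pos: [0.5705, 0.1366, 0.1043]
eef_rot: [0.707, 0.707, -0.001, -0.0]
force: [0.9, -0.1, -0.0]
width: 0.0857
gripper_force: 0.0
```

Request:
step_arm(
  deltas=[
    {"dx":0,"dy":0,"dz":0.06,"ax":0,"ay":0,"az":0,"fingers":1},
    {"dx":0,"dy":0,"dz":0.04,"ax":0,"ay":0,"az":0,"fingers":1},
    {"dx":0,"dy":0,"dz":0,"ax":0,"ay":0,"az":0,"fingers":1},
  ],
)

```text
time_s: 4.75
ee_pos: [0.5717, 0.1374, 0.1003]
eef_rot: [0.707, 0.707, 0.0, 0.0]
force: [-0.0, 0.4, 0.1]
width: 0.0853
gripper_force: 0.0
```

Request:
step_arm(
  deltas=[
    {"dx":-0.2,"dy":0,"dz":0,"ax":0,"ay":0,"az":0,"fingers":1},
    {"dx":-0.2,"dy":0,"dz":0,"ax":0,"ay":0,"az":0,"fingers":1},
    {"dx":-0.2,"dy":0,"dz":0,"ax":0,"ay":0,"az":0,"fingers":1},
    {"dx":-0.2,"dy":0,"dz":0,"ax":0,"ay":0,"az":0,"fingers":1},
    {"dx":-0.2,"dy":0,"dz":0,"ax":0,"ay":0,"az":0,"fingers":1},
    {"dx":-0.2,"dy":0,"dz":0,"ax":0,"ay":0,"az":0,"fingers":1},
    {"dx":-0.2,"dy":0,"dz":0,"ax":0,"ay":0,"az":0,"fingers":1},
    {"dx":-0.2,"dy":0,"dz":0,"ax":0,"ay":0,"az":0,"fingers":1},
    {"dx":0,"dy":0,"dz":0,"ax":0,"ay":0,"az":0,"fingers":1},
  ],
)

```text
time_s: 5.65
ee_pos: [0.5714, 0.0561, 0.0996]
eef_rot: [0.707, 0.707, -0.0, 0.0]
force: [0.1, 0.0, -0.1]
width: 0.0851
gripper_force: 0.0
```

```bash
cat > look.py <<'E'
from h import *
import sys
def look(tag,crop=(145,300,235,405),cams=("scene","wrist")):
    p,d=vision.capture("scene"); y0,y1,x0,x1=crop
    a=cv2.resize(p[y0:y1,x0:x1],(420,400),interpolation=cv2.INTER_CUBIC)
    q,_=vision.capture("wrist"); b=cv2.resize(q,(370,400))
    cv2.imwrite(f"pics/{tag}.png",np.hstack([a,b])); return p,d
E
python3 -c "
from look import *; look('l1')"
```

```text
(no output)
```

View pics/l1.png

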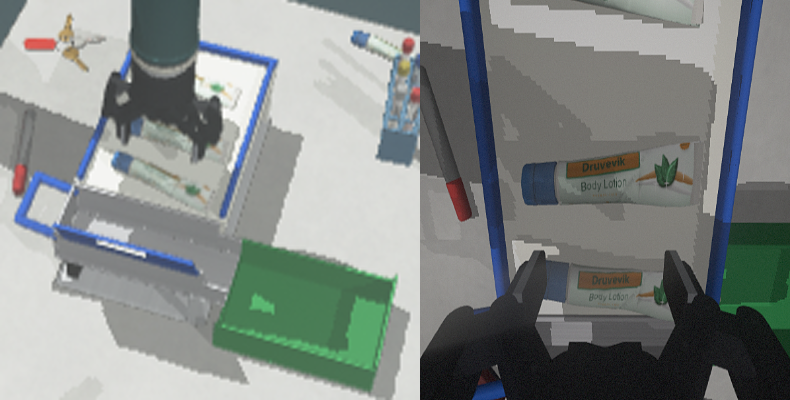

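Three tubes are still on the deck: one above the fingers in the wrist view at (610,175), one between them at (600,290), and the far one at the top. I'll check whether the fingers passed over one.

```bash
cat > meas.py <<'E'
from h import *
def meas(tag,z0=.1135,z1=.136):
    T=toolT(); c=vision.get_calibration("wrist"); p,d=vision.capture("wrist"); W=cloud(d,c,T@c['tool_from_camera']); Z=W[...,2]
    np.savez(tag+".npz",p=p,d=d,W=W); print(T[:3,3].round(4))
    M=(Z>z0)&(Z<z1)&(d>0)
    k,l,s,ce=cv2.connectedComponentsWithStats(M.astype(np.uint8))
    for i in range(1,k):
        if s[i,4]>250: print(ce[i].round(),s[i],rect(W[l==i]),W[l==i][:,2].max().round(3))
    return p,d,W
E
python3 - <<'E'
from meas import *
p,d,W=meas("w1")
# finger tip points: near image bottom
for (u,v) in [(179,270),(160,262),(380,262),(395,300),(183,290),(290,285),(290,190)]:
    print((u,v),W[v,u].round(3))
M=(d>0)&(d<.21)&(W[...,2]<.15); print("near pts",M.sum(), np.percentile(W[M],[1,50,99],axis=0).round(3) if M.any() else '')
E
```

```text
[0.5713 0.0573 0.0996]
[ 97. 147.] [  59    0   76  314 7318] (array([483.4, 102. ]), array([155.6,   9.1]), 89.57) 0.125
[345.   9.] [ 222    0  198   28 2758] (array([590.8, 174.9]), array([10.8, 86. ]), 89.02) 0.123
[476. 149.] [ 434    0   86  321 7670] (array([668.2,  99.1]), array([160.9,   9.3]), 89.76) 0.124
[294. 189.] [  154   150   268    68 13521] (array([579. ,  94.2]), array([131.5,  35.6]), 2.28) 0.134
[284. 304.] [ 186  274  198   64 8057] (array([580.9,  30.3]), array([ 34.1, 120.5]), 76.46) 0.134
(179, 270) [0.529 0.067 0.15 ]
(160, 262) [0.502 0.049 0.108]
(380, 262) [0.631 0.049 0.109]
(395, 300) [0.615 0.067 0.172]
(183, 290) [0.529 0.058 0.151]
(290, 285) [0.578 0.04  0.118]
(290, 190) [0.577 0.096 0.124]
near pts 126347 [[ 0.482 -0.002  0.107]
 [ 0.576  0.116  0.109]
 [ 0.669  0.179  0.132]]
```

Run:
```python
from h import *
f=np.load("w1.npz"); p,d,W=f['p'],f['d'],f['W']
for v in (255,262,270,280,290,300,310,320,340):
    print(v,[(u,tuple((W[v,u]*1000).round().astype(int)),p[v,u].max()) for u in (168,175,181,188,372,380,388,400)])
g=p.max(2)<90; M=g&(W[...,2]>.113)&(d>0); M[:240]=0; k,l,s,c=cv2.connectedComponentsWithStats(M.astype(np.uint8))
for i in range(1,k):
    if s[i,4]>200: print(s[i],np.percentile(W[l==i],[0.5,5,50,99.5],axis=0).round(3).tolist())
```

```text
255 [(168, (np.int64(507), np.int64(53), np.int64(108)), np.uint8(100)), (175, (np.int64(512), np.int64(53), np.int64(108)), np.uint8(106)), (181, (np.int64(515), np.int64(54), np.int64(108)), np.uint8(107)), (188, (np.int64(519), np.int64(53), np.int64(108)), np.uint8(111)), (372, (np.int64(626), np.int64(54), np.int64(108)), np.uint8(128)), (380, (np.int64(631), np.int64(53), np.int64(108)), np.uint8(128)), (388, (np.int64(636), np.int64(53), np.int64(107)), np.uint8(128)), (400, (np.int64(642), np.int64(53), np.int64(108)), np.uint8(128))]
262 [(168, (np.int64(507), np.int64(49), np.int64(108)), np.uint8(176)), (175, (np.int64(511), np.int64(49), np.int64(108)), np.uint8(156)), (181, (np.int64(515), np.int64(49), np.int64(108)), np.uint8(163)), (188, (np.int64(519), np.int64(49), np.int64(108)), np.uint8(189)), (372, (np.int64(626), np.int64(49), np.int64(109)), np.uint8(113)), (380, (np.int64(631), np.int64(49), np.int64(109)), np.uint8(114)), (388, (np.int64(636), np.int64(49), np.int64(109)), np.uint8(130)), (400, (np.int64(642), np.int64(49), np.int64(109)), np.uint8(128))]
27
[... 3324 characters left out ...]
(np.int64(483), np.int64(-53), np.int64(55)), np.uint8(84)), (181, (np.int64(488), np.int64(-53), np.int64(55)), np.uint8(84)), (188, (np.int64(494), np.int64(-53), np.int64(55)), np.uint8(79)), (372, (np.int64(651), np.int64(-52), np.int64(56)), np.uint8(90)), (380, (np.int64(657), np.int64(-52), np.int64(56)), np.uint8(90)), (388, (np.int64(602), np.int64(73), np.int64(200)), np.uint8(29)), (400, (np.int64(606), np.int64(72), np.int64(199)), np.uint8(31))]
[    0   240   560   180 48744] [[0.486, 0.024, 0.115], [0.506, 0.047, 0.13], [0.572, 0.067, 0.202], [0.665, 0.076, 0.224]]
[239 285  91  21 336] [[0.551, 0.03, 0.117], [0.551, 0.031, 0.118], [0.572, 0.039, 0.123], [0.599, 0.043, 0.131]]
```

The depth picture puts the open fingertips about 42 mm above the reported TCP, at z ≈ 0.142, so they passed over the tubes without touching. I'll go back to the gap and descend with force checks, taking tip height as TCP + 42 mm.

Request:
step_arm(
  deltas=[
    {"dx":0.4,"dy":0,"dz":0,"ax":0,"ay":0,"az":0,"fingers":1},
    {"dx":0.5,"dy":0,"dz":0,"ax":0,"ay":0,"az":0,"fingers":1},
    {"dx":0.5,"dy":0,"dz":0,"ax":0,"ay":0,"az":0,"fingers":1},
    {"dx":0.26,"dy":0.1,"dz":0,"ax":0,"ay":0,"az":0,"fingers":1},
    {"dx":0,"dy":0,"dz":0.1,"ax":0,"ay":0,"az":0,"fingers":1},
    {"dx":0,"dy":0,"dz":0.1,"ax":0,"ay":0,"az":0,"fingers":1},
    {"dx":0,"dy":0,"dz":0.1,"ax":0,"ay":0,"az":0,"fingers":1},
    {"dx":0,"dy":0,"dz":0.1,"ax":0,"ay":0,"az":0,"fingers":1},
    {"dx":0,"dy":0,"dz":0,"ax":0,"ay":0,"az":0,"fingers":1},
  ],
)

```text
time_s: 6.7
ee_pos: [0.5754, 0.1396, 0.0786]
eef_rot: [0.707, 0.707, -0.001, -0.001]
force: [-0.1, -0.4, 0.3]
width: 0.0855
gripper_force: 0.0
```

Request:
step_arm(
  deltas=[
    {"dx":0,"dy":0,"dz":0.07,"ax":0,"ay":0,"az":0,"fingers":1},
    {"dx":0,"dy":0,"dz":0.07,"ax":0,"ay":0,"az":0,"fingers":1},
    {"dx":0,"dy":0,"dz":0,"ax":0,"ay":0,"az":0,"fingers":1},
  ],
)

```text
time_s: 7.0
ee_pos: [0.5759, 0.1403, 0.0722]
eef_rot: [0.707, 0.707, -0.0, -0.0]
force: [0.3, 0.0, -0.2]
width: 0.0854
gripper_force: 0.0
```

Run:
```python
from meas import *
p,d,W=meas("w2")
M=(d>0)&(p.max(2)<85)&(W[...,2]>.1)&(np.abs(W[...,0]-.575)<.05)&(np.abs(W[...,1]-.14)<.025); print(np.percentile(W[M],[.5,2,50],axis=0).round(3))
```

```text
[0.5759 0.1403 0.0722]
[281. 140.] [    0     0   560   331 23019] (array([576.5, 184.2]), array([194.9, 140.3]), 0.01) 0.125
[258. 178.] [   80   140   340    83 21075] (array([569.5, 186.8]), array([132. ,  35.8]), 0.33) 0.134
[174. 288.] [ 139  263   53   68 1371] (array([533. , 140.7]), array([14.7, 23.4]), 35.02) 0.136
[310. 338.] [ 177  263  244  115 6805] (array([581. , 124.9]), array([ 66.6, 102.8]), 80.08) 0.136
[450. 403.] [435 383  31  37 812] (array([667.8,  67.9]), array([ 8.4, 33. ]), 0.86) 0.124
[104. 404.] [ 90 385  30  35 769] (array([483.1,  66.9]), array([31.8,  8.6]), 89.83) 0.124
[[0.526 0.129 0.114]
 [0.528 0.132 0.119]
 [0.575 0.151 0.18 ]]
```

Tips are at ≈ 0.114, low enough to push. Sweeping 90 mm, then checking.

Request:
step_arm(
  deltas=[
    {"dx":-0.2,"dy":0,"dz":0.03,"ax":0,"ay":0,"az":0,"fingers":1},
    {"dx":-0.2,"dy":0,"dz":0,"ax":0,"ay":0,"az":0,"fingers":1},
    {"dx":-0.2,"dy":0,"dz":0,"ax":0,"ay":0,"az":0,"fingers":1},
    {"dx":-0.2,"dy":0,"dz":0,"ax":0,"ay":0,"az":0,"fingers":1},
    {"dx":-0.2,"dy":0,"dz":0,"ax":0,"ay":0,"az":0,"fingers":1},
    {"dx":-0.2,"dy":0,"dz":0,"ax":0,"ay":0,"az":0,"fingers":1},
    {"dx":-0.2,"dy":0,"dz":0,"ax":0,"ay":0,"az":0,"fingers":1},
    {"dx":-0.2,"dy":0,"dz":0,"ax":0,"ay":0,"az":0,"fingers":1},
    {"dx":-0.2,"dy":0,"dz":0,"ax":0,"ay":0,"az":0,"fingers":1},
    {"dx":0,"dy":0,"dz":0,"ax":0,"ay":0,"az":0,"fingers":1},
  ],
)

```text
time_s: 8.05
ee_pos: [0.5764, 0.049, 0.0711]
eef_rot: [0.707, 0.707, -0.0, 0.0]
force: [-0.0, 0.1, -0.0]
width: 0.0855
gripper_force: 0.0
```

Run:
```python
from meas import *
p,d,W=meas("w3")
from look import *
q,_=look("l2")
```

```text
[0.5764 0.049  0.0711]
[ 45. 157.] [    0     0    97   331 10384] (array([483.5,  93.1]), array([139.9,  10.3]), 89.55) 0.124
[507. 155.] [  455     0   105   331 10412] (array([668. ,  93.3]), array([138.9,   9.4]), 89.55) 0.124
[280. 324.] [  138   263   284   100 13157] (array([577.4,  31.2]), array([ 57.7, 113.1]), 89.97) 0.136
```

View pics/l2.png

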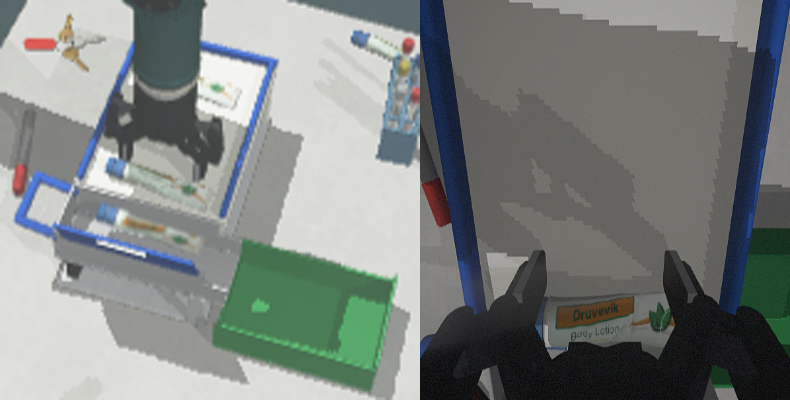

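One tube is already in the trough at (145,220); the second is on the deck ahead of the fingers at (155,175). I'll push on.

Request:
step_arm(
  deltas=[
    {"dx":-0.15,"dy":0,"dz":0,"ax":0,"ay":0,"az":0,"fingers":1},
    {"dx":-0.15,"dy":0,"dz":0,"ax":0,"ay":0,"az":0,"fingers":1},
    {"dx":-0.15,"dy":0,"dz":0,"ax":0,"ay":0,"az":0,"fingers":1},
    {"dx":-0.15,"dy":0,"dz":0,"ax":0,"ay":0,"az":0,"fingers":1},
    {"dx":-0.15,"dy":0,"dz":0,"ax":0,"ay":0,"az":0,"fingers":1},
    {"dx":-0.15,"dy":0,"dz":0,"ax":0,"ay":0,"az":0,"fingers":1},
    {"dx":-0.1,"dy":0,"dz":0,"ax":0,"ay":0,"az":0,"fingers":1},
    {"dx":0,"dy":0,"dz":0,"ax":0,"ay":0,"az":0,"fingers":1},
  ],
)

```text
time_s: 9.0
ee_pos: [0.5764, -0.0004, 0.0711]
eef_rot: [0.707, 0.707, -0.0, 0.0]
force: [0.3, -0.5, -0.1]
width: 0.0854
gripper_force: 0.0
```

Run:
```python
from look import *
q,d=look("l3"); W=cloud(d,vision.get_calibration("scene"))
M=(W[...,2]>.062)&(W[...,2]<.105)&(W[...,0]>.48)&(W[...,0]<.70)&(W[...,1]>-.068)&(W[...,1]<-.006)
k,l,s,ce=cv2.connectedComponentsWithStats(M.astype(np.uint8))
for i in range(1,k):
    if s[i,4]>20: print(ce[i],s[i,4],rect(W[l==i]),np.percentile(W[l==i][:,2],[5,50,95]))
```

```text
[291.55670103 236.83505155] 291 (array([580.2, -26.9]), array([ 40.9, 143.8]), 89.94) [0.06355283 0.07379869 0.08338908]
```

View pics/l3.png

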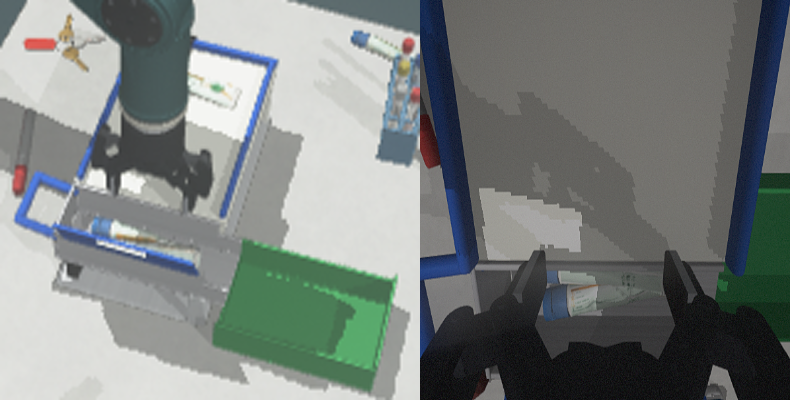

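Both tubes lie flat in the trough (tops ≤ 0.083) and the third is on the deck. Next I lift, cross over the lid, and push it shut from its outer side.

Request:
step_arm(
  deltas=[
    {"dx":0,"dy":0,"dz":-0.5,"ax":0,"ay":0,"az":0,"fingers":1},
    {"dx":0,"dy":0,"dz":-0.8,"ax":0,"ay":0,"az":0,"fingers":1},
    {"dx":0,"dy":0,"dz":-0.8,"ax":0,"ay":0,"az":0,"fingers":1},
    {"dx":-0.3,"dy":0,"dz":-0.6,"ax":0,"ay":0,"az":0,"fingers":1},
    {"dx":-0.6,"dy":0,"dz":0,"ax":0,"ay":0,"az":0,"fingers":1},
    {"dx":-0.8,"dy":0,"dz":0,"ax":0,"ay":0,"az":0,"fingers":1},
    {"dx":-0.8,"dy":0,"dz":0,"ax":0,"ay":0,"az":0,"fingers":1},
    {"dx":-0.7,"dy":0,"dz":0,"ax":0,"ay":0,"az":0,"fingers":1},
    {"dx":-0.4,"dy":0,"dz":0,"ax":0,"ay":0,"az":0,"fingers":1},
    {"dx":0,"dy":0,"dz":0,"ax":0,"ay":0,"az":0,"fingers":1},
  ],
)

```text
time_s: 10.1
ee_pos: [0.5765, -0.1821, 0.206]
eef_rot: [0.708, 0.706, -0.0, 0.0]
force: [-0.3, 0.5, -1.3]
width: 0.0852
gripper_force: 0.0
```

Run:
```python
from meas import *
p,d,W=meas("w4",.15,.2)
M=masks(p)['blue']&(W[...,2]>.112)&(W[...,1]<-.05)&(W[...,1]>-.16)&(np.abs(W[...,0]-.576)<.09); print(np.percentile(W[M],[1,25,50,75,99],axis=0).round(3))
Z=W[M]; print(np.polyfit(Z[:,2],Z[:,1],1))
```

```text
[ 0.5765 -0.1821  0.206 ]
[279. 123.] [ 142  104  275   39 9112] (array([ 577.3, -113.5]), array([ 23.5, 169.6]), 89.85) 0.185
[[ 0.495 -0.122  0.115]
 [ 0.536 -0.115  0.139]
 [ 0.578 -0.107  0.159]
 [ 0.619 -0.097  0.175]
 [ 0.66  -0.085  0.184]]
[-0.3245192  -0.05461553]
```

Request:
step_arm(
  deltas=[
    {"dx":0,"dy":0,"dz":0.5,"ax":0,"ay":0,"az":0,"fingers":1},
    {"dx":0,"dy":0,"dz":0.7,"ax":0,"ay":0,"az":0,"fingers":1},
    {"dx":0,"dy":0,"dz":0.46,"ax":0,"ay":0,"az":0,"fingers":1},
    {"dx":0.3,"dy":0,"dz":0,"ax":0,"ay":0,"az":0,"fingers":1},
    {"dx":0.3,"dy":0,"dz":0,"ax":0,"ay":0,"az":0,"fingers":1},
    {"dx":0.25,"dy":0,"dz":0,"ax":0,"ay":0,"az":0,"fingers":1},
    {"dx":0.25,"dy":0,"dz":0,"ax":0,"ay":0,"az":0,"fingers":1},
    {"dx":0.25,"dy":0,"dz":0,"ax":0,"ay":0,"az":0,"fingers":1},
    {"dx":0.25,"dy":0,"dz":0,"ax":0,"ay":0,"az":0,"fingers":1},
    {"dx":0.25,"dy":0,"dz":0,"ax":0,"ay":0,"az":0,"fingers":1},
  ],
)

```text
time_s: 11.15
ee_pos: [0.5766, -0.086, 0.1235]
eef_rot: [0.707, 0.707, 0.0, 0.0]
force: [0.2, 0.2, 0.1]
width: 0.0855
gripper_force: 0.2
```

Request:
step_arm(
  deltas=[
    {"dx":0.25,"dy":0,"dz":0,"ax":0,"ay":0,"az":0,"fingers":1},
    {"dx":0.25,"dy":0,"dz":0,"ax":0,"ay":0,"az":0,"fingers":1},
    {"dx":0.25,"dy":0,"dz":0,"ax":0,"ay":0,"az":0,"fingers":1},
    {"dx":0.25,"dy":0,"dz":0,"ax":0,"ay":0,"az":0,"fingers":1},
    {"dx":0.2,"dy":0,"dz":0,"ax":0,"ay":0,"az":0,"fingers":1},
    {"dx":0,"dy":0,"dz":-0.4,"ax":0,"ay":0,"az":0,"fingers":1},
    {"dx":0,"dy":0,"dz":-0.5,"ax":0,"ay":0,"az":0,"fingers":1},
  ],
)

```text
time_s: 11.85
ee_pos: [0.5751, -0.026, 0.1673]
eef_rot: [0.707, 0.708, -0.001, -0.001]
force: [0.5, -0.4, -0.5]
width: 0.0857
gripper_force: 0.0
```

Run:
```python
from meas import *
p,d,W=meas("w5",.15,.2)
M=masks(p)['blue']&(W[...,2]>.09)&(W[...,1]<.01)&(W[...,1]>-.16)&(np.abs(W[...,0]-.576)<.09); print(M.sum(),np.percentile(W[M],[1,25,50,75,99],axis=0).round(3) if M.any() else '')
s,ds=vision.capture("scene"); S=cloud(ds,vision.get_calibration("scene"))
M=masks(s)['blue']&(S[...,2]>.09)&(S[...,1]<-.005)&(S[...,1]>-.16)&(np.abs(S[...,0]-.576)<.09); print(M.sum(),np.percentile(S[M],[1,25,50,75,99],axis=0).round(3) if M.any() else '')
```

```text
[ 0.5751 -0.026   0.1673]
17308 [[ 0.496 -0.081  0.116]
 [ 0.534 -0.057  0.124]
 [ 0.578 -0.038  0.131]
 [ 0.621 -0.022  0.136]
 [ 0.661 -0.006  0.141]]
1264 [[ 0.495 -0.079  0.113]
 [ 0.536 -0.062  0.121]
 [ 0.579 -0.044  0.125]
 [ 0.622 -0.025  0.129]
 [ 0.66  -0.007  0.136]]
```

Request:
step_arm(
  deltas=[
    {"dx":0,"dy":0,"dz":-0.5,"ax":0,"ay":0,"az":0,"fingers":1},
    {"dx":0,"dy":0,"dz":-0.3,"ax":0,"ay":0,"az":0,"fingers":1},
    {"dx":0,"dy":0,"dz":0,"ax":0,"ay":0,"az":0,"fingers":1},
    {"dx":0,"dy":0,"dz":0,"ax":0,"ay":0,"az":0,"fingers":1},
  ],
)

```text
time_s: 12.35
ee_pos: [0.5761, -0.0269, 0.2074]
eef_rot: [0.707, 0.707, -0.0, -0.0]
force: [-0.1, 0.1, -0.4]
width: 0.0856
gripper_force: 0.0
```

Run:
```python
from meas import *
p,d,W=meas("w5",.114,.145)
M=masks(p)['blue']&(W[...,2]>.09)&(W[...,1]<.01)&(W[...,1]>-.16)&(np.abs(W[...,0]-.576)<.09); print(M.sum(),np.percentile(W[M],[1,25,50,75,99],axis=0).round(3) if M.any() else '')
print(np.polyfit(W[M][:,1],W[M][:,2],1))
cv2.imwrite("pics/w5.png",p)
```

```text
[ 0.5761 -0.0269  0.2074]
[160.  83.] [ 145    0   30  172 2145] (array([482.9,  63.7]), array([127.3,   8.8]), 89.5) 0.125
[396.  83.] [ 381    0   31  173 2141] (array([668.3,  62.9]), array([127.4,   8.9]), 89.76) 0.125
[281. 214.] [  184   171   195    89 15786] (array([577.9, -43.1]), array([ 84.7, 169.4]), 89.7) 0.121
15323 [[ 0.495 -0.08   0.114]
 [ 0.535 -0.059  0.115]
 [ 0.578 -0.039  0.115]
 [ 0.622 -0.02   0.116]
 [ 0.661 -0.001  0.117]]
[-0.00141826  0.11531322]
```

The lid lies flat (0 slope, z 0.115). Now to the third tube at (0.571, 0.187): translate, then turn 90° so the fingers close along world y, half closed beforehand.

Request:
step_arm(
  deltas=[
    {"dx":0.5,"dy":0,"dz":0,"ax":0,"ay":0,"az":0,"fingers":0.25},
    {"dx":0.8,"dy":0,"dz":0,"ax":0,"ay":0,"az":0,"fingers":0.25},
    {"dx":0.8,"dy":0,"dz":0,"ax":0,"ay":0,"az":0,"fingers":0.25},
    {"dx":0.8,"dy":0,"dz":0,"ax":0,"ay":0,"az":0,"fingers":0.25},
    {"dx":0.8,"dy":-0.1,"dz":0,"ax":0,"ay":0,"az":0,"fingers":0.25},
    {"dx":0.58,"dy":0,"dz":0,"ax":0,"ay":0,"az":0,"fingers":0.25},
    {"dx":0,"dy":0,"dz":0,"ax":0,"ay":0,"az":1,"fingers":0.25},
    {"dx":0,"dy":0,"dz":0,"ax":0,"ay":0,"az":1,"fingers":0.25},
    {"dx":0,"dy":0,"dz":0,"ax":0,"ay":0,"az":1,"fingers":0.25},
    {"dx":0,"dy":0,"dz":0,"ax":0,"ay":0,"az":1,"fingers":0.25},
  ],
)

```text
time_s: 13.4
ee_pos: [0.5702, 0.1869, 0.2063]
eef_rot: [0.84, 0.543, -0.001, -0.001]
force: [-0.4, -1.1, -0.6]
width: 0.0534
gripper_force: 0.0
```

Request:
step_arm(
  deltas=[
    {"dx":0,"dy":0,"dz":0,"ax":0,"ay":0,"az":1,"fingers":0.25},
    {"dx":0,"dy":0,"dz":0,"ax":0,"ay":0,"az":1,"fingers":0.25},
    {"dx":0,"dy":0,"dz":0,"ax":0,"ay":0,"az":1,"fingers":0.25},
    {"dx":0,"dy":0,"dz":0,"ax":0,"ay":0,"az":1,"fingers":0.25},
    {"dx":0,"dy":0,"dz":0,"ax":0,"ay":0,"az":1,"fingers":0.25},
    {"dx":0,"dy":0,"dz":0,"ax":0,"ay":0,"az":1,"fingers":0.25},
    {"dx":0,"dy":0,"dz":0,"ax":0,"ay":0,"az":1,"fingers":0.25},
    {"dx":0,"dy":0,"dz":0,"ax":0,"ay":0,"az":1,"fingers":0.25},
    {"dx":0,"dy":0,"dz":0,"ax":0,"ay":0,"az":1,"fingers":0.25},
    {"dx":0,"dy":0,"dz":0,"ax":0,"ay":0,"az":1,"fingers":0.25},
  ],
)

```text
time_s: 14.4
ee_pos: [0.5702, 0.1867, 0.2063]
eef_rot: [0.999, 0.05, -0.001, 0.0]
force: [0.3, -0.5, -0.7]
width: 0.0536
gripper_force: 0.0
```

Run:
```python
from meas import *
p,d,W=meas("w6",.114,.136)
t=env.get_obs(); print(t['joints'].round(2), Rn.from_quat(t['eef_rot']).as_matrix()[:,0].round(3), t['width'])
# lowest finger points relative to TCP
M=(d>0)&(p.max(2)<85)&(W[...,2]>.2)&(W[...,2]<.3)&(np.abs(W[...,1]-t['ee_pos'][1])<.05)&(np.abs(W[...,0]-t['ee_pos'][0])<.03)
print(M.sum(),np.percentile(W[M],[.2,1,5,50],axis=0).round(3))
```

```text
[0.5702 0.1867 0.2063]
[302. 118.] [ 192   63  335  208 5871] (array([645. , 169.3]), array([148.3, 312.1]), 32.8) 0.125
[521. 219.] [  460   117   100   186 12379] (array([577.6, -41.5]), array([169.9,  84.9]), 0.1) 0.121
[276. 197.] [ 255  128   51  150 4491] (array([568.7, 188.9]), array([ 35.3, 130.5]), 88.52) 0.134
[280. 289.] [ 228  280  106   20 1132] (array([483.6, 175.8]), array([102.4,   8.8]), 89.72) 0.124
[421. 302.] [380 294  80  18 597] (array([482.5,  39.1]), array([ 9.1, 76.7]), 0.07) 0.124
[0.2  0.36 1.51 0.   1.28 1.68] [ 0.995  0.096 -0.003] 0.053486696136256534
12039 [[0.555 0.137 0.238]
 [0.557 0.137 0.241]
 [0.56  0.138 0.248]
 [0.579 0.212 0.288]]
```

Request:
step_arm(
  deltas=[
    {"dx":0,"dy":-0.03,"dz":0.3,"ax":0,"ay":0,"az":1,"fingers":0.25},
    {"dx":0,"dy":0,"dz":0.6,"ax":0,"ay":0,"az":0.1,"fingers":0.25},
    {"dx":0,"dy":0,"dz":0.7,"ax":0,"ay":0,"az":0,"fingers":0.25},
    {"dx":0,"dy":0,"dz":0.5,"ax":0,"ay":0,"az":0,"fingers":0.25},
    {"dx":0,"dy":0,"dz":0.25,"ax":0,"ay":0,"az":0,"fingers":0.25},
    {"dx":0,"dy":0,"dz":0.1,"ax":0,"ay":0,"az":0,"fingers":0.25},
    {"dx":0,"dy":0,"dz":0,"ax":0,"ay":0,"az":0,"fingers":0.25},
  ],
)

```text
time_s: 15.15
ee_pos: [0.5709, 0.1884, 0.0852]
eef_rot: [1.0, -0.005, -0.0, 0.0]
force: [0.1, -0.1, 0.2]
width: 0.0534
gripper_force: 0.0
```

Request:
step_arm(
  deltas=[
    {"dx":0,"dy":0,"dz":0,"ax":0,"ay":0,"az":0,"fingers":-0.1},
    {"dx":0,"dy":0,"dz":0,"ax":0,"ay":0,"az":0,"fingers":-0.6},
    {"dx":0,"dy":0,"dz":0,"ax":0,"ay":0,"az":0,"fingers":-1},
    {"dx":0,"dy":0,"dz":0,"ax":0,"ay":0,"az":0,"fingers":-1},
    {"dx":0,"dy":0,"dz":0,"ax":0,"ay":0,"az":0,"fingers":-1},
  ],
  grip_force=40,
)

```text
time_s: 15.65
ee_pos: [0.5724, 0.1889, 0.0873]
eef_rot: [1.0, -0.005, 0.002, -0.001]
force: [-0.2, 0.9, 7.2]
width: 0.0269
gripper_force: 39.6
```

Gripped at 27 mm with 40 N. Lifting and carrying.

Request:
step_arm(
  deltas=[
    {"dx":0,"dy":0,"dz":-0.3,"ax":0,"ay":0,"az":0,"fingers":-1},
    {"dx":0,"dy":0,"dz":-0.6,"ax":0,"ay":0,"az":0,"fingers":-1},
    {"dx":0,"dy":0,"dz":-0.7,"ax":0,"ay":0,"az":0,"fingers":-1},
    {"dx":0,"dy":0,"dz":-0.7,"ax":0,"ay":0,"az":0,"fingers":-1},
    {"dx":0,"dy":0.3,"dz":-0.5,"ax":0,"ay":0,"az":0,"fingers":-1},
    {"dx":0,"dy":0.6,"dz":-0.2,"ax":0,"ay":0,"az":0,"fingers":-1},
    {"dx":0,"dy":0.7,"dz":0,"ax":0,"ay":0,"az":0,"fingers":-1},
    {"dx":0,"dy":0.7,"dz":0,"ax":0,"ay":0,"az":0,"fingers":-1},
    {"dx":0,"dy":0.7,"dz":0,"ax":0,"ay":0,"az":0,"fingers":-1},
    {"dx":0,"dy":0.7,"dz":0,"ax":0,"ay":0,"az":0,"fingers":-1},
  ],
)

```text
time_s: 16.65
ee_pos: [0.569, 0.002, 0.2361]
eef_rot: [1.0, -0.005, 0.0, 0.0]
force: [0.2, 0.3, -0.4]
width: 0.0267
gripper_force: 39.3
```

Request:
step_arm(
  deltas=[
    {"dx":0,"dy":0.7,"dz":0,"ax":0,"ay":0,"az":0,"fingers":-1},
    {"dx":0,"dy":0.7,"dz":0,"ax":0,"ay":0,"az":0,"fingers":-1},
    {"dx":0,"dy":0.7,"dz":0,"ax":0,"ay":0,"az":0,"fingers":-1},
    {"dx":0,"dy":0.7,"dz":0,"ax":0,"ay":0,"az":0,"fingers":-1},
    {"dx":0,"dy":0.7,"dz":0,"ax":0,"ay":0,"az":0,"fingers":-1},
    {"dx":0,"dy":0.7,"dz":0,"ax":0,"ay":0,"az":0,"fingers":-1},
    {"dx":0,"dy":0.7,"dz":0,"ax":0,"ay":0,"az":0,"fingers":-1},
    {"dx":0,"dy":0.7,"dz":0,"ax":0,"ay":0,"az":-0.6,"fingers":-1},
    {"dx":0,"dy":0.6,"dz":0,"ax":0,"ay":0,"az":-0.6,"fingers":-1},
    {"dx":0,"dy":0,"dz":0,"ax":0,"ay":0,"az":-0.6,"fingers":-1},
  ],
)

```text
time_s: 17.65
ee_pos: [0.5679, -0.311, 0.2357]
eef_rot: [0.996, 0.089, 0.0, 0.001]
force: [0.6, 1.0, -0.7]
width: 0.0268
gripper_force: 39.4
```

Run:
```python
from meas import *
p,d,W=meas("w7",.25,.3); m=masks(p)
print(env.get_obs()['width'])
M=m['brown']&(W[...,2]>.038)&(W[...,2]<.052)&(np.hypot(W[...,0]-.56,W[...,1]+.41)<.16); print("rim wrist",rect(W[M]))
for z0,z1 in [(.012,.036)]:
    M=~m['brown']&(W[...,2]>z0)&(W[...,2]<z1)&(np.hypot(W[...,0]-.56,W[...,1]+.40)<.08); print("stock tube",M.sum(),rect(W[M]))
from look import *
look("l4",(230,395,170,340))
```

```text
[ 0.5679 -0.311   0.2357]
[280. 242.] [  215   136   130   229 15732] (array([ 570.4, -310.7]), array([ 53.6, 131.7]), 89.58) 0.3
0.02682405302029135
rim wrist (array([ 563.4, -408.3]), array([194.7, 149.2]), 11.59)
stock tube 996 (array([ 552.8, -422.5]), array([122.2, 116.1]), 4.22)
```

View pics/l4.png

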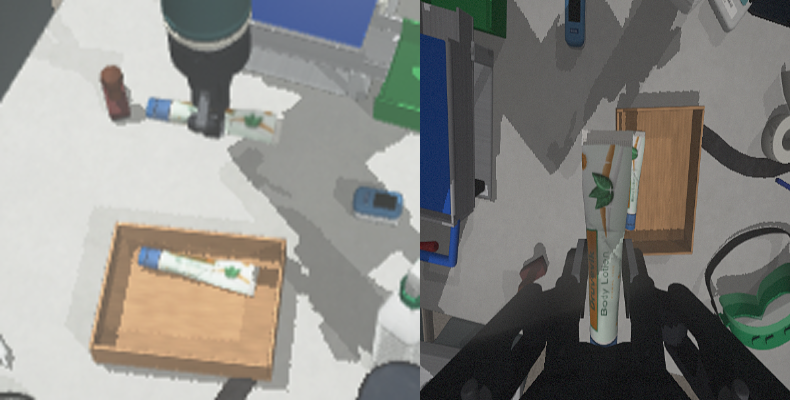

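The tube is held level, and the stock box is centred at (0.563, −0.408), turned 11°. The stock tube keeps to the upper (+y) half. I go to box y ≈ −30 mm and descend.

Request:
step_arm(
  deltas=[
    {"dx":0,"dy":0,"dz":0,"ax":0,"ay":0,"az":-0.2,"fingers":-1},
    {"dx":-0.1,"dy":0.4,"dz":0,"ax":0,"ay":0,"az":0,"fingers":-1},
    {"dx":-0.13,"dy":0.7,"dz":0,"ax":0,"ay":0,"az":0,"fingers":-1},
    {"dx":-0.12,"dy":0.7,"dz":0,"ax":0,"ay":0,"az":0,"fingers":-1},
    {"dx":-0.12,"dy":0.5,"dz":0,"ax":0,"ay":0,"az":0,"fingers":-1},
    {"dx":0,"dy":0.18,"dz":0.3,"ax":0,"ay":0,"az":0,"fingers":-1},
    {"dx":0,"dy":0,"dz":0.6,"ax":0,"ay":0,"az":0,"fingers":-1},
    {"dx":0,"dy":0,"dz":0.7,"ax":0,"ay":0,"az":0,"fingers":-1},
    {"dx":0,"dy":0,"dz":0.6,"ax":0,"ay":0,"az":0,"fingers":-1},
    {"dx":0,"dy":0,"dz":0.3,"ax":0,"ay":0,"az":0,"fingers":-1},
  ],
)

```text
time_s: 18.8
ee_pos: [0.5677, -0.4302, 0.1063]
eef_rot: [0.995, 0.1, -0.002, -0.002]
force: [-0.1, 0.1, -1.3]
width: 0.0263
gripper_force: 39.4
```

Run:
```python
from meas import *
p,d,W=meas("w8",.1,.13); m=masks(p)
p,d=vision.capture("scene"); W=cloud(d,vision.get_calibration("scene"));m=masks(p); c,s=np.cos(np.radians(11.3)),np.sin(np.radians(11.3))
r=W[...,:2]-[.5634,-.408]; B=np.stack([r[...,0]*c+r[...,1]*s,-r[...,0]*s+r[...,1]*c],-1)
M=m['blue']&(np.abs(B[...,0])<.1)&(np.abs(B[...,1])<.075)
k,l,st,ce=cv2.connectedComponentsWithStats(M.astype(np.uint8))
for i in range(1,k):
    if st[i,4]>5: print(ce[i],B[l==i].mean(0).round(3),W[l==i][:,2].mean().round(3))
f=np.load("scene0.npz"); W=cloud(f['d'],vision.get_calibration("scene")); m=masks(f['p']); r=W[...,:2]-[.5634,-.408]; B=np.stack([r[...,0]*c+r[...,1]*s,-r[...,0]*s+r[...,1]*c],-1)
M=(~m['brown'])&(np.abs(B[...,0])<.088)&(np.abs(B[...,1])<.066)&(W[...,2]>.008)&(W[...,2]<.04); print("stock tube box frame",np.percentile(B[M],[2,98],axis=0).round(3))
```

```text
[ 0.5677 -0.4302  0.1063]
[227.33333333 334.5       ] [-0.063  0.048] 0.028
[217.         339.85714286] [-0.066 -0.022] 0.148
stock tube box frame [[-0.064  0.023]
 [ 0.066  0.056]]
```

Request:
step_arm(
  deltas=[
    {"dx":0,"dy":0.08,"dz":0.3,"ax":0,"ay":0,"az":0,"fingers":-1},
    {"dx":0,"dy":0,"dz":0.5,"ax":0,"ay":0,"az":0,"fingers":-1},
    {"dx":0,"dy":0,"dz":0.5,"ax":0,"ay":0,"az":0,"fingers":-1},
    {"dx":0,"dy":0,"dz":0.4,"ax":0,"ay":0,"az":0,"fingers":-1},
    {"dx":0,"dy":0,"dz":0.3,"ax":0,"ay":0,"az":0,"fingers":-1},
    {"dx":0,"dy":0,"dz":0.15,"ax":0,"ay":0,"az":0,"fingers":-1},
    {"dx":0,"dy":0,"dz":0.05,"ax":0,"ay":0,"az":0,"fingers":-1},
    {"dx":0,"dy":0,"dz":0,"ax":0,"ay":0,"az":0,"fingers":-1},
  ],
)

```text
time_s: 19.7
ee_pos: [0.5708, -0.4371, 0.0011]
eef_rot: [0.995, 0.1, 0.0, 0.0]
force: [-1.2, 0.0, -0.3]
width: 0.0268
gripper_force: 39.4
```

Request:
step_arm(
  deltas=[
    {"dx":0,"dy":0,"dz":0.1,"ax":0,"ay":0,"az":0,"fingers":-1},
    {"dx":0,"dy":0,"dz":0.1,"ax":0,"ay":0,"az":0,"fingers":-1},
    {"dx":0,"dy":0,"dz":0.08,"ax":0,"ay":0,"az":0,"fingers":-1},
    {"dx":0,"dy":0,"dz":0,"ax":0,"ay":0,"az":0,"fingers":-1},
  ],
)

```text
time_s: 20.1
ee_pos: [0.5699, -0.4362, -0.0141]
eef_rot: [0.995, 0.1, -0.0, -0.0]
force: [-1.0, 0.4, 0.2]
width: 0.0271
gripper_force: 39.4
```

Request:
step_arm(
  deltas=[
    {"dx":0,"dy":0,"dz":0,"ax":0,"ay":0,"az":0,"fingers":-0.2},
    {"dx":0,"dy":0,"dz":0,"ax":0,"ay":0,"az":0,"fingers":0},
    {"dx":0,"dy":0,"dz":0,"ax":0,"ay":0,"az":0,"fingers":0},
    {"dx":0,"dy":0,"dz":-0.2,"ax":0,"ay":0,"az":0,"fingers":0},
    {"dx":0,"dy":0,"dz":-0.4,"ax":0,"ay":0,"az":0,"fingers":0},
    {"dx":0,"dy":0,"dz":-0.7,"ax":0,"ay":0,"az":0,"fingers":0},
    {"dx":0,"dy":0,"dz":-0.8,"ax":0,"ay":0,"az":0,"fingers":0},
    {"dx":0,"dy":0,"dz":-0.8,"ax":0,"ay":0,"az":0,"fingers":0},
    {"dx":0,"dy":0,"dz":-0.6,"ax":0,"ay":0,"az":0,"fingers":0},
    {"dx":0,"dy":0,"dz":0,"ax":0,"ay":0,"az":0,"fingers":0},
  ],
)

```text
time_s: 21.1
ee_pos: [0.5733, -0.4393, 0.1688]
eef_rot: [0.995, 0.1, 0.004, 0.004]
force: [0.3, -0.3, 1.3]
width: 0.0428
gripper_force: 0.0
```

Run:
```python
from meas import *
meas("w9",.3,.4)
p,d=vision.capture("scene"); W=cloud(d,vision.get_calibration("scene"));m=masks(p); c,s=np.cos(np.radians(11.3)),np.sin(np.radians(11.3))
r=W[...,:2]-[.5634,-.408]; B=np.stack([r[...,0]*c+r[...,1]*s,-r[...,0]*s+r[...,1]*c],-1)
M=m['blue']&(np.abs(B[...,0])<.1)&(np.abs(B[...,1])<.075)
k,l,st,ce=cv2.connectedComponentsWithStats(M.astype(np.uint8))
for i in range(1,k):
    if st[i,4]>5: print("cap",ce[i],B[l==i].mean(0).round(3),W[l==i][:,2].mean().round(3))
# bar region
M=m['blue']&(W[...,2]>.085)&(W[...,2]<.125)&(W[...,0]<.485)&(W[...,0]>.40)&(W[...,1]<0.0)&(W[...,1]>-.1); print("bar",M.sum(),rect(W[M]),np.percentile(W[M],[1,50,99],axis=0).round(3))
f=np.load("w6.npz"); W=f['W']; m=masks(f['p'])
M=m['blue']&(W[...,2]>.085)&(W[...,2]<.125)&(W[...,0]<.48)&(W[...,0]>.40)&(W[...,1]<0.0)&(W[...,1]>-.1); print("bar w6",M.sum(),rect(W[M]),np.percentile(W[M],[1,50,99],axis=0).round(3)) if M.sum()>10 else 0
```

```text
[ 0.5733 -0.4393  0.1688]
cap [227.3 334.6] [-0.063  0.048] 0.027
cap [222.         360.27272727] [-0.064 -0.027] 0.028
bar 40 (array([447.6,  -5.9]), array([10.3, 43.4]), 89.14) [[ 0.427 -0.011  0.098]
 [ 0.446 -0.006  0.106]
 [ 0.469 -0.001  0.113]]
bar w6 654 (array([451.8, -42.3]), array([55. , 71.5]), 1.43) [[ 0.426 -0.078  0.095]
 [ 0.446 -0.07   0.106]
 [ 0.48  -0.009  0.112]]
```

The third tube is in the stock box (caps at box y +48 and −27 mm, z 0.028). Next I turn the tool back and go above the bar at about (0.431, −0.041, 0.105).

Request:
step_arm(
  deltas=[
    {"dx":0,"dy":0,"dz":-0.2,"ax":0,"ay":0,"az":-1,"fingers":0},
    {"dx":0,"dy":0,"dz":-0.2,"ax":0,"ay":0,"az":-1,"fingers":0},
    {"dx":0,"dy":0,"dz":-0.2,"ax":0,"ay":0,"az":-1,"fingers":0},
    {"dx":0,"dy":0,"dz":-0.2,"ax":0,"ay":0,"az":-1,"fingers":0},
    {"dx":0,"dy":0,"dz":-0.2,"ax":0,"ay":0,"az":-1,"fingers":0},
    {"dx":0,"dy":0,"dz":-0.2,"ax":0,"ay":0,"az":-1,"fingers":0},
    {"dx":0,"dy":0,"dz":0,"ax":0,"ay":0,"az":-1,"fingers":0},
    {"dx":0,"dy":0,"dz":0,"ax":0,"ay":0,"az":-1,"fingers":0},
    {"dx":0,"dy":0,"dz":0,"ax":0,"ay":0,"az":-1,"fingers":0},
    {"dx":0,"dy":0,"dz":0,"ax":0,"ay":0,"az":-1,"fingers":0},
  ],
)

```text
time_s: 22.2
ee_pos: [0.5693, -0.4357, 0.2193]
eef_rot: [0.811, 0.585, -0.0, -0.002]
force: [0.3, 1.0, 0.3]
width: 0.0432
gripper_force: 0.0
```

Request:
step_arm(
  deltas=[
    {"dx":0,"dy":0,"dz":0,"ax":0,"ay":0,"az":-1,"fingers":0},
    {"dx":0,"dy":0,"dz":0,"ax":0,"ay":0,"az":-1,"fingers":0},
    {"dx":0,"dy":0,"dz":0,"ax":0,"ay":0,"az":-1,"fingers":0},
    {"dx":0,"dy":0,"dz":0,"ax":0,"ay":0,"az":-0.1,"fingers":0},
    {"dx":0.5,"dy":-0.2,"dz":0,"ax":0,"ay":0,"az":0,"fingers":0},
    {"dx":0.7,"dy":-0.25,"dz":0,"ax":0,"ay":0,"az":0,"fingers":0},
    {"dx":0.7,"dy":-0.25,"dz":0,"ax":0,"ay":0,"az":0,"fingers":0},
    {"dx":0.7,"dy":-0.25,"dz":0,"ax":0,"ay":0,"az":0,"fingers":0},
    {"dx":0.7,"dy":-0.25,"dz":0,"ax":0,"ay":0,"az":0,"fingers":0},
    {"dx":0.7,"dy":-0.25,"dz":0,"ax":0,"ay":0,"az":0,"fingers":0},
  ],
)

```text
time_s: 23.2
ee_pos: [0.4964, -0.2349, 0.2206]
eef_rot: [0.708, 0.706, -0.0, -0.001]
force: [0.9, 0.6, -0.1]
width: 0.0426
gripper_force: 0.0
```

Request:
step_arm(
  deltas=[
    {"dx":0.7,"dy":-0.25,"dz":0,"ax":0,"ay":0,"az":0,"fingers":0},
    {"dx":0.7,"dy":-0.25,"dz":0,"ax":0,"ay":0,"az":0,"fingers":0},
    {"dx":0.7,"dy":-0.25,"dz":0,"ax":0,"ay":0,"az":0,"fingers":0},
    {"dx":0.7,"dy":-0.25,"dz":0,"ax":0,"ay":0,"az":0,"fingers":0},
    {"dx":0.5,"dy":-0.15,"dz":0,"ax":0,"ay":0,"az":0,"fingers":0},
    {"dx":0,"dy":0,"dz":0,"ax":0,"ay":0,"az":0,"fingers":0},
  ],
)

```text
time_s: 23.8
ee_pos: [0.4376, -0.0686, 0.2207]
eef_rot: [0.707, 0.707, -0.0, -0.002]
force: [0.2, 0.3, 0.9]
width: 0.0425
gripper_force: 0.0
```

Run:
```python
from meas import *
p,d,W=meas("w10",.3,.4); m=masks(p); print(toolT()[:3,0].round(3))
M=m['blue']&(W[...,2]>.085)&(W[...,2]<.125)&(W[...,0]<.482)&(W[...,0]>.40)&(W[...,1]<0.0)&(W[...,1]>-.1); print("bar",M.sum(),rect(W[M]),np.percentile(W[M],[1,50,99],axis=0).round(3))
M&=W[...,0]<.438; M&=np.abs(W[...,1]+.041)<.022; print(M.sum(),np.percentile(W[M],[2,50,98],axis=0).round(3) if M.any() else 0)
```

```text
[ 0.4376 -0.0686  0.2207]
[279. 374.] [    0   304   560   116 40215] (array([439. , -65.7]), array([130. ,  34.3]), 0.3) 0.347
[-0.001  1.     0.001]
bar 2034 (array([452.6, -40.5]), array([78.2, 58. ]), 89.42) [[ 0.424 -0.079  0.099]
 [ 0.435 -0.034  0.109]
 [ 0.476 -0.002  0.112]]
576 [[ 0.424 -0.062  0.107]
 [ 0.429 -0.04   0.11 ]
 [ 0.434 -0.02   0.112]]
```

Request:
step_arm(
  deltas=[
    {"dx":0.4,"dy":-0.1,"dz":0,"ax":0,"ay":0,"az":0,"fingers":0},
    {"dx":0.16,"dy":-0.05,"dz":0.2,"ax":0,"ay":0,"az":0,"fingers":0},
    {"dx":0,"dy":0,"dz":0.5,"ax":0,"ay":0,"az":0,"fingers":0},
    {"dx":0,"dy":0,"dz":0.6,"ax":0,"ay":0,"az":0,"fingers":0},
    {"dx":0,"dy":0,"dz":0.6,"ax":0,"ay":0,"az":0,"fingers":0},
    {"dx":0,"dy":0,"dz":0.5,"ax":0,"ay":0,"az":0,"fingers":0},
    {"dx":0,"dy":0,"dz":0.4,"ax":0,"ay":0,"az":0,"fingers":0},
    {"dx":0,"dy":0,"dz":0.25,"ax":0,"ay":0,"az":0,"fingers":0},
    {"dx":0,"dy":0,"dz":0.08,"ax":0,"ay":0,"az":0,"fingers":0},
    {"dx":0,"dy":0,"dz":0,"ax":0,"ay":0,"az":0,"fingers":0},
  ],
)

```text
time_s: 24.85
ee_pos: [0.4321, -0.044, 0.0642]
eef_rot: [0.707, 0.707, -0.001, -0.001]
force: [0.3, -0.3, -0.2]
width: 0.0428
gripper_force: 0.0
```

Request:
step_arm(
  deltas=[
    {"dx":0,"dy":-0.03,"dz":0,"ax":0,"ay":0,"az":0,"fingers":-0.3},
    {"dx":0,"dy":0,"dz":0,"ax":0,"ay":0,"az":0,"fingers":-0.6},
    {"dx":0,"dy":0,"dz":0,"ax":0,"ay":0,"az":0,"fingers":-1},
    {"dx":0,"dy":0,"dz":0,"ax":0,"ay":0,"az":0,"fingers":-1},
    {"dx":0,"dy":0,"dz":0,"ax":0,"ay":0,"az":0,"fingers":-1},
  ],
  grip_force=40,
)

```text
time_s: 25.35
ee_pos: [0.4278, -0.0437, 0.0654]
eef_rot: [0.707, 0.708, -0.002, -0.002]
force: [-8.3, -3.7, 7.9]
width: 0.0106
gripper_force: 39.0
```

Bar gripped. Lifting along the arc (hinge at x 0.665, z 0.055) to about 0.48 rad.

Request:
step_arm(
  deltas=[
    {"dx":0,"dy":0.05,"dz":-0.23,"ax":0,"ay":0,"az":0,"fingers":-1},
    {"dx":0,"dy":0.07,"dz":-0.23,"ax":0,"ay":0,"az":0,"fingers":-1},
    {"dx":0,"dy":0.08,"dz":-0.23,"ax":0,"ay":0,"az":0,"fingers":-1},
    {"dx":0,"dy":0.09,"dz":-0.22,"ax":0,"ay":0,"az":0,"fingers":-1},
    {"dx":0,"dy":0.1,"dz":-0.22,"ax":0,"ay":0,"az":0,"fingers":-1},
    {"dx":0,"dy":0.11,"dz":-0.21,"ax":0,"ay":0,"az":0,"fingers":-1},
  ],
)

```text
time_s: 25.95
ee_pos: [0.4519, -0.0438, 0.1321]
eef_rot: [0.707, 0.708, -0.003, -0.002]
force: [-7.8, -3.4, -0.2]
width: 0.0107
gripper_force: 38.9
```

Request:
step_arm(
  deltas=[
    {"dx":0,"dy":0.12,"dz":-0.21,"ax":0,"ay":0,"az":0,"fingers":-1},
    {"dx":0,"dy":0.13,"dz":-0.2,"ax":0,"ay":0,"az":0,"fingers":-1},
    {"dx":0,"dy":0.14,"dz":-0.19,"ax":0,"ay":0,"az":0,"fingers":-1},
    {"dx":0,"dy":0.14,"dz":-0.18,"ax":0,"ay":0,"az":0,"fingers":-1},
    {"dx":0,"dy":0,"dz":0,"ax":0,"ay":0,"az":0,"fingers":-1},
    {"dx":0,"dy":0,"dz":0,"ax":0,"ay":0,"az":0,"fingers":-1},
    {"dx":0,"dy":0,"dz":0,"ax":0,"ay":0,"az":0,"fingers":-1},
    {"dx":0,"dy":0,"dz":0,"ax":0,"ay":0,"az":0,"fingers":-1},
    {"dx":0,"dy":0,"dz":0,"ax":0,"ay":0,"az":0,"fingers":-1},
    {"dx":0,"dy":0,"dz":0,"ax":0,"ay":0,"az":0,"fingers":-1},
  ],
)

```text
time_s: 26.95
ee_pos: [0.4777, -0.0439, 0.171]
eef_rot: [0.707, 0.707, -0.003, -0.003]
force: [-11.5, -3.2, 6.7]
width: 0.0102
gripper_force: 39.3
```

Run:
```python
from look import *
look("l5")
```

```text
(no output)
```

View pics/l5.png

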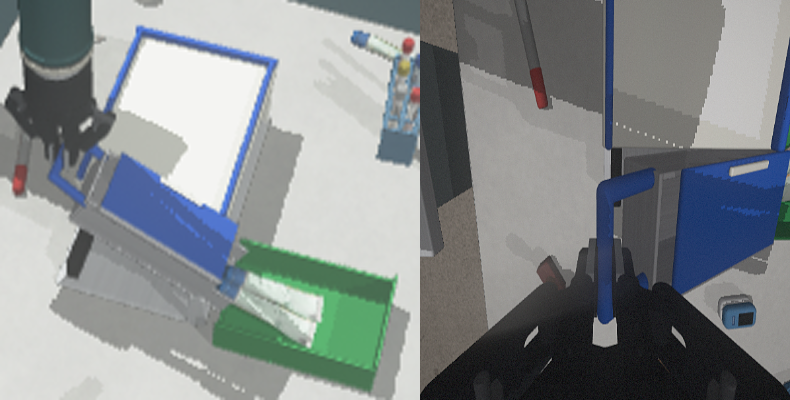

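The tubes have slid out into the green box, with their caps at the spout lip (232,280). I'll tilt slightly more with a small jog so they clear it.

Request:
step_arm(
  deltas=[
    {"dx":0,"dy":0.1,"dz":-0.12,"ax":0,"ay":0,"az":0,"fingers":-1},
    {"dx":0,"dy":0.1,"dz":-0.11,"ax":0,"ay":0,"az":0,"fingers":-1},
    {"dx":0,"dy":0,"dz":0,"ax":0,"ay":0,"az":0,"fingers":-1},
    {"dx":0,"dy":-0.25,"dz":0.3,"ax":0,"ay":0,"az":0,"fingers":-1},
    {"dx":0,"dy":0.25,"dz":-0.3,"ax":0,"ay":0,"az":0,"fingers":-1},
    {"dx":0,"dy":0,"dz":0,"ax":0,"ay":0,"az":0,"fingers":-1},
    {"dx":0,"dy":0,"dz":0,"ax":0,"ay":0,"az":0,"fingers":-1},
    {"dx":0,"dy":0,"dz":0,"ax":0,"ay":0,"az":0,"fingers":-1},
  ],
)

```text
time_s: 27.85
ee_pos: [0.4868, -0.0438, 0.1827]
eef_rot: [0.707, 0.708, -0.004, -0.003]
force: [-13.8, -2.2, 11.3]
width: 0.0104
gripper_force: 42.7
```

```bash
cat > gb.py <<'E'
from h import *
p,d=vision.capture("scene"); W=cloud(d,vision.get_calibration("scene"));m=masks(p)
b=np.zeros(d.shape,bool); b[225:300,300:400]=1
M=b&m['blue']&(W[...,0]>.66)&(W[...,1]<0)&(W[...,1]>-.12)
k,l,st,ce=cv2.connectedComponentsWithStats(M.astype(np.uint8))
for i in range(1,k):
    if st[i,4]>5: print("cap",ce[i].round(),st[i,4],W[l==i].mean(0).round(3))
M=b&~m['green']&~m['blue']&(p.min(2)>110)&(W[...,0]>.70)&(W[...,0]<.88)&(W[...,1]<-.01)&(W[...,1]>-.1)&(W[...,2]<.1)
print("body",M.sum(),rect(W[M]),np.percentile(W[M],[2,50,98],axis=0).round(3))
M=m['blue']&(np.abs(W[...,0]-.577)<.08)&(np.abs(W[...,1]+.04)<.035)&(W[...,2]>.1)
A=np.c_[W[M][:,:2],np.ones(M.sum())]; print("lid plane dz/dx,dz/dy",np.linalg.lstsq(A,W[M][:,2],rcond=None)[0].round(3),env.get_obs()['ee_pos'].round(3))
E
python3 gb.py
```

```text
cap [323. 240.] 250 [ 0.676 -0.041  0.118]
body 559 (array([756.7, -43.8]), array([116.8,  64. ]), 3.91) [[ 0.708 -0.072  0.004]
 [ 0.762 -0.043  0.028]
 [ 0.809 -0.013  0.057]]
lid plane dz/dx,dz/dy [-0.567  0.009  0.504] [ 0.487 -0.044  0.183]
```

The tubes' centres are at x ≈ 0.75, inside the catch box (station x ≈ 0.17), and the lid is still shut. Lowering along the same arc.

Request:
step_arm(
  deltas=[
    {"dx":0,"dy":-0.1,"dz":0.11,"ax":0,"ay":0,"az":0,"fingers":-1},
    {"dx":0,"dy":-0.1,"dz":0.12,"ax":0,"ay":0,"az":0,"fingers":-1},
    {"dx":0,"dy":-0.14,"dz":0.18,"ax":0,"ay":0,"az":0,"fingers":-1},
    {"dx":0,"dy":-0.14,"dz":0.19,"ax":0,"ay":0,"az":0,"fingers":-1},
    {"dx":0,"dy":-0.13,"dz":0.2,"ax":0,"ay":0,"az":0,"fingers":-1},
    {"dx":0,"dy":-0.12,"dz":0.21,"ax":0,"ay":0,"az":0,"fingers":-1},
    {"dx":0,"dy":-0.11,"dz":0.21,"ax":0,"ay":0,"az":0,"fingers":-1},
    {"dx":0,"dy":-0.1,"dz":0.22,"ax":0,"ay":0,"az":0,"fingers":-1},
  ],
)

```text
time_s: 28.7
ee_pos: [0.4411, -0.0435, 0.1101]
eef_rot: [0.707, 0.708, -0.002, -0.002]
force: [-9.2, -2.0, 3.0]
width: 0.0101
gripper_force: 43.3
```

Request:
step_arm(
  deltas=[
    {"dx":0,"dy":-0.09,"dz":0.22,"ax":0,"ay":0,"az":0,"fingers":-1},
    {"dx":0,"dy":-0.08,"dz":0.23,"ax":0,"ay":0,"az":0,"fingers":-1},
    {"dx":0,"dy":-0.07,"dz":0.23,"ax":0,"ay":0,"az":0,"fingers":-1},
    {"dx":0,"dy":-0.05,"dz":0.2,"ax":0,"ay":0,"az":0,"fingers":-1},
    {"dx":0,"dy":0,"dz":0,"ax":0,"ay":0,"az":0,"fingers":-1},
  ],
)

```text
time_s: 29.2
ee_pos: [0.4279, -0.0434, 0.0661]
eef_rot: [0.707, 0.707, -0.002, -0.002]
force: [-4.9, -1.0, -0.5]
width: 0.0103
gripper_force: 45.4
```

```bash
python3 gb.py
```

```text
cap [329. 251.] 42 [ 0.696 -0.047  0.076]
body 532 (array([760.2, -41.1]), array([ 63.4, 106.8]), 86.83) [[ 0.715 -0.07   0.005]
 [ 0.765 -0.043  0.035]
 [ 0.809 -0.014  0.071]]
lid plane dz/dx,dz/dy [-0.003 -0.002  0.118] [ 0.428 -0.043  0.066]
```

Trough level, lid flat. Releasing the bar and retreating upward.

Request:
step_arm(
  deltas=[
    {"dx":0,"dy":0,"dz":0,"ax":0,"ay":0,"az":0,"fingers":-0.4},
    {"dx":0,"dy":0.06,"dz":0,"ax":0,"ay":0,"az":0,"fingers":0},
    {"dx":0,"dy":0,"dz":0,"ax":0,"ay":0,"az":0,"fingers":0},
    {"dx":0,"dy":0,"dz":-0.2,"ax":0,"ay":0,"az":0,"fingers":0},
    {"dx":0,"dy":0,"dz":-0.6,"ax":0,"ay":0,"az":0,"fingers":0},
    {"dx":0,"dy":0,"dz":-0.8,"ax":0,"ay":0,"az":0,"fingers":0},
    {"dx":0,"dy":0,"dz":-0.8,"ax":0,"ay":0,"az":0,"fingers":0},
    {"dx":0,"dy":0,"dz":-0.5,"ax":0,"ay":0,"az":0,"fingers":0},
    {"dx":0,"dy":0,"dz":0,"ax":0,"ay":0,"az":0,"fingers":0},
    {"dx":0,"dy":0,"dz":0,"ax":0,"ay":0,"az":0,"fingers":0},
  ],
)

```text
time_s: 30.25
ee_pos: [0.4345, -0.0437, 0.2124]
eef_rot: [0.707, 0.707, 0.001, 0.001]
force: [0.8, 0.6, 0.7]
width: 0.0426
gripper_force: 0.0
```

```bash
python3 gb.py
python3 - <<'E'
from h import *
p,d=vision.capture("scene"); cv2.imwrite("pics/f.png",cv2.resize(p[145:395,195:405],(670,600),interpolation=cv2.INTER_CUBIC))
E
```

```text
cap [319. 238.] 9 [ 0.661 -0.038  0.116]
cap [330. 248.] 16 [ 0.697 -0.033  0.073]
body 532 (array([760.6, -44.1]), array([107.4,  65.8]), 1.01) [[ 0.716 -0.071  0.005]
 [ 0.765 -0.042  0.035]
 [ 0.809 -0.013  0.07 ]]
lid plane dz/dx,dz/dy [-0.002  0.003  0.117] [ 0.434 -0.044  0.211]
```

View pics/f.png

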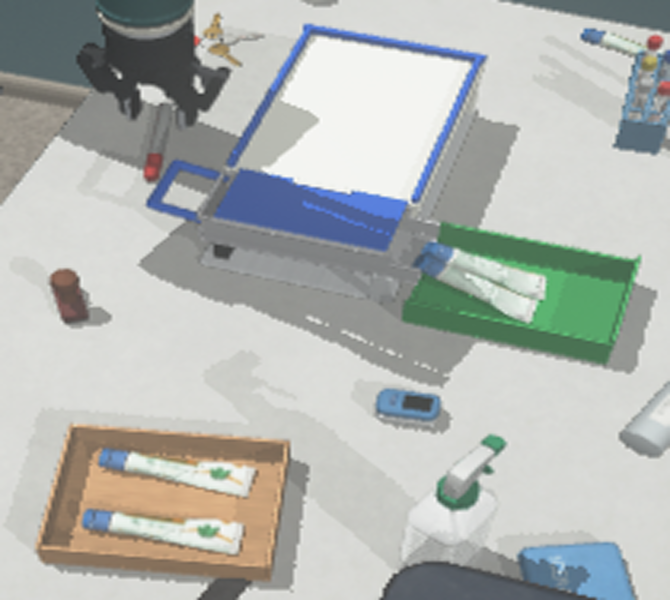

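The final view shows both counted tubes in the green box, caps leaning on the spout lip, with centres at station x ≈ 0.17 and well below 64 mm. The other two are in the stock box, the lid is shut, the trough is level and the bystanders are in place.

```bash
python3 -c "
from plant import env; print(env.job_done())"
```

```text
the job is handed in; nothing more can be done
None
```

I handed the job in at about 30 s of the 72 s allowed, with no verdict returned: two tubes are in the green catch box, their caps leaning on the spout lip, the third is back in the stock box, the lid is shut and the trough level.

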